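Torque the filter-cell clamp to the click and start its leak timer

TASK

Close up the filter cell: swing the clamp bar over the cell until it is fully home around the stud, then push the click wrench's handle clockwise (seen from above) until it breaks over with a click, stop at once so that the nut is not overtightened, and leave the wrench relaxed on the nut. Then take the stylus from its stand, press the timer's small recessed start button fully down with the stylus, never with the fingers, and put the stylus back upright in its stand. Leave the jar, the tape roll and the calculator where they are.

Things in the scene. Friction and masses are not known exactly. Their poses are not given: they have to be found in the camera images.
- cell_base: fixed grey-painted base plate, 150 mm (x) x 220 mm (y) x 14 mm, origin at the centre of its underside. On it along the y axis: the clamp-bar post at y = +75 mm, the round steel filter cell (84 mm across, top 47 mm above the bench) at the centre with a thin hose barb toward -x, and the threaded stud with nut and wrench at y = -75 mm
- bar_pivot (a point): the vertical hinge axis of the clamp bar, 55 mm above the bench (mid-height of the bar)
- bar_knob (a point): middle of the upright black knob on the clamp bar, a cylinder 16 mm in diameter that stands from 60 to 90 mm above the bench, 85 mm from the bar's hinge axis; push it, or the bar, sideways. This point is 75 mm above the bench. The point's x axis points along the bar from the hinge to the free end
- clamp_bar (a joint): angle of the flat steel clamp bar (28 mm wide, 10 mm thick, 50 to 60 mm above the bench, reaching 168 mm from its hinge), rad: 0 = home, lying over the cell with its side slot around the stud, against a hard stop; it grows as the bar swings out anticlockwise seen from above, that is, open toward +x of the base plate (the far side). A stiff hinge: moving it takes about 2 N at the knob, and it stays where it is left
- stud_axis (a point): point on the axis of the stud, nut and wrench head, 68 mm above the bench (mid-height of the wrench). The nut sits above the bar
- nut (a joint): angle of the nut, rad, growing as it is tightened (clockwise from above); the wrench turns with it. It is tight enough a few tenths of a radian on from its start (a fifth to half a radian), where the wrench clicks. It resists from the start (about 6 N at the grip) and ever more (11 to 12 N at the grip at the click), and stays where it is left
- wrench_break (a joint): break-over angle of the wrench handle against its head, rad: 0 until the click, then the handle suddenly gives way and kinks clockwise by up to 0.2, its resistance falling to about a third; past 0.2 it is at its stop and the nut would be overtightened: more than about 0.1 rad of nut turn after the click is too much. Springs back to 0 as soon as the push on the handle is taken away. The kink pivot lies 22 mm from the stud axis
- wrench_grip (a point): middle of the wrench's dark cylindrical grip, where it is to be pushed: 140 mm from the stud axis, 68 mm above the bench. The level grip is 20 mm in diameter and reaches from 87 to 187 mm from the stud axis, well above the bare bench. The point's x axis points along the handle, away from the stud; clockwise (tightening) is its -y direction
- stylus: loose steel stylus standing upright, about 60 g (40 to 85), 110 mm long, origin at its tip, z up along it: a round 6 mm tip shank from 0 to 40 mm, a round collar 24 mm across from 40 to 44 mm, a dark square grip 14 x 14 mm from 44 to 106 mm whose sides lie along the stylus' x and y axes. In the stand it hangs by the collar, tip 6 mm above the bench
- stand_mouth (a point): centre of the upper mouth of the hole in the stylus stand, a fixed grey-painted block 60 x 60 x 46 mm; the hole is about 13 mm in diameter, upright and through, and this point is 46 mm above the bench
- timer_box: fixed grey timer box 80 mm (x) x 64 mm (y) x 36 mm high, origin at the centre of its underside; a dark display on its +x half, a round recess 16 mm across on its -x half, 18 mm from the centre
- button_top (a point): centre of the top face of the start button, a black 12 mm round button at the bottom of the recess: 29 mm above the bench, 7 mm below the top of the box
- start_button (a joint): travel of the start button, m: 0 = up, 0.005 = fully down (about 4 N); it springs back
- jar: bystander: a plastic jar 54 mm across and 98 mm high, behind the fixture, origin at the centre of its underside
- tape: bystander: a roll of masking tape lying flat, 96 mm across, 25 mm high, behind the fixture, origin at the centre of its underside
- calculator: bystander: a pocket calculator 130 x 75 x 17 mm, right of the fixture near the bench edge, origin at the centre of its underside
Mind the look-alikes: they are no part of the job. What is shaped like the part that bears stand_mouth but green or orange is not meant.

How it is judged:
By the outcome, as a careful person would: the job done as asked, in the order asked, and still so for the second after the job is handed in, with the robot touching nothing.
It also fails if it takes over 67 s, if anything falls off the work surface, if the arm or the gripper's body presses on something with over 40 N, if the wrist force passes 120 N, or if a joint passes its speed limit or range.

ROBOT

A 7-joint arm with a two-finger parallel gripper is mounted at the origin on a cart in front of the work surface, level with it; the furniture and walls round the work are solid. World frame = base frame: x ahead of the robot, y to its left, z up, the work surface at z = 0. Lengths are in m, angles in rad, forces in N, time in s.
With the tool pointing down it reaches from about 0.425 to 0.875 m from the base axis. Payload 8.4 kg.
Tool frame: the origin (TCP) lies midway between the tips of the shut fingers; the grasp point (between the pads) lies 19 mm behind it (manip.grasp_offset is the x of the grasp point in the tool frame, in m); x points along the fingers, y is the direction in which the jaws open and shut, and the axes are right-handed (so a half turn about x gives the same grasp; the last joint's range is limited). The gripper opens to 85 mm and grips with 20 to 120 N. Pads are 22 mm wide; open, the fingers measure 114 mm over their backs; the gripper's body (76 mm by 85 mm) begins 54 mm behind the grasp point. The pads swing forward as they close: fully open they stand 13 mm farther back than shut.
Start: joints at [-1.277, 0.333, 0.04, 1.465, -0.013, 1.343, -0.059], TCP at [0.249, 0.6, 0.231] pointing down, gripper open.
Joint ranges: [-2.58, 2.58], [-0.38, 2.09], [-1.3, 1.39], [0.25, 2.4], [-1.5, 4.64], [0.08, 2.09], [-2.65, 2.65]. Speed limits (rad/s): [2.22, 2.22, 2.79, 2.79, 3.14, 3.14, 3.14].

INTERFACE

Orientations are given as a rotation vector (axis times angle).
In Python, from station import manip gives the robot as it stands.
- The arm moves only by the shell command python3 -m creep 'ROWS' [FORCE]. ROWS is JSON, a list of rows, each a list of 3 entries, a list of its own where there are three numbers: the gripper command: -1 is fully open, 1 is shut, values between are in proportion, then the shift along the tool's x, y, z in mm, then the turn about the tool's x in rad. In form: [[jaw, [x, y, z], spin], ...]. A call has 1 to 20 rows; each row shifts and turns the pose as measured when the row begins, along the tool's axes as they then stand; what a row does not reach is not made up. A row lasts 1/8 s, in which the tool goes at most 62.5 mm and 10.7 degrees, less where a joint would pass 70% of its speed; a pose out of reach is approached as far as the arm can. A call with a gripper value outside its range is refused whole. The fingers move at their own pace and stop on an object; FORCE is the grip in N (left out, the last holds). Time passes only in rows, so rows that do not move let the fingers close. It gives the time, the measured TCP pose, the force and the opening at its end, in the units of the state.
- manip.get_obs(): the state, without advancing time (a new reading comes with each control period).
- manip.capture(name): name is "side" or "top" or "wrist"; returns (picture, depth): 480x640x3 uint8, blue, green, red; 480x640 float32, m along the optical axis (not along the pixel's ray), 0 where there is no reading.
- manip.camera_model(name): a dict with "fx", "fy", "cx", "cy" (pixels), "distortion" ([k1, k2, p1, p2, k3] as OpenCV has them; the pictures are not rectified), "world_to_cam" (4x4, takes a point from world to camera coordinates). Camera axes: x right, y down, z forward; pixel columns grow to the right and rows downward; lengths in m; the calibration is good to about 2 mm. A picture is of the moment at which its call begins: read the wrist's pose just before it. camera_model takes no time and is no camera call; for the wrist camera it gives the pose at the moment of the call.
- manip.finish_job(): hands the job in, once; it reports no verdict.
Trained networks look in the newest picture that a camera, given by its name, has taken for a name from the list of things; names that differ only in an ending like _2 or _b are one class to them, and where a whole thing is asked for, a point or a joint stands for the part that bears it (a point fixed in the world has none). Each returns a list of dicts, best first, with "conf" (0 to 1); they miss things now and then, are a little off and sometimes report something else, mostly with a low value. They report only what shows in the picture. A call takes as long as a camera call. They do not tell look-alikes from the thing itself.
- manip.recognise(camera, label): "box" ([left, top, width, height] in pixels, round what is visible of it).
The state is a dict: "t": time; "joint_pos": joint angles; "joint_vel": joint speeds; "tau": joint torques, N m; "eef_pos": TCP position; "ee_rot": TCP orientation; "force": force on the tool from outside, world axes, zero at the start; "torque": the same for the moment, N m; "opening": finger opening in m.
Only numpy, scipy, OpenCV 4.12 (cv2) and the standard library are available. Lean on these libraries where they do the work, as an engineer would, in place of code of your own. Each camera call takes 0.05 s, during which the arm holds its last target.

## Working session

There is one attempt and no reset: what is moved stays moved. The work goes in short steps, Python scripts to look and compute and a shell command to move; the robot and the scene stay as the last step left them, time stands still between calls to the robot, and variables do not carry over. Pictures are saved under pics/ and viewed, and the job is handed in when it is done.

```bash
ls -la; mkdir -p pics; cat > h.py <<'E'
import numpy as np, cv2
from station import manip
from scipy.spatial.transform import Rotation as R
E
python3 - <<'E'
from h import *
o=manip.get_obs(); print({k:np.round(v,3) for k,v in o.items()}, manip.grasp_offset)
print(R.from_rotvec(o['ee_rot']).as_matrix().round(3))
for n in ['side','top','wrist']:
    c=manip.camera_model(n); print(n,c['fx'],c['cx'],c['cy'],c['distortion'],np.round(c['world_to_cam'],3).tolist())
    p,d=manip.capture(n); cv2.imwrite(f'pics/{n}0.png',p); np.savez(f'{n}0.npz',p=p,d=d,w=manip.camera_model(n)['world_to_cam'])
print(manip.get_obs()['t'])
E
```

```text
total 12
drwxr-xr-x  3 agent agent 4096 Dec  6 17:10 .
drwxr-xr-x 23 root  root  4096 Dec  6 17:10 ..
drwxr-xr-x  2 agent agent 4096 Dec  6 17:10 pics
{'t': np.float64(0.0), 'joint_pos': array([-1.277,  0.334,  0.04 ,  1.466, -0.013,  1.343, -0.058]), 'joint_vel': array([-0.001, -0.   ,  0.   , -0.   ,  0.   , -0.001,  0.001]), 'tau': array([-1.0000e-03, -6.5857e+01,  1.3650e+00, -4.0555e+01,  1.7000e-02,
        1.3000e-02,  0.0000e+00]), 'eef_pos': array([0.249, 0.6  , 0.23 ]), 'ee_rot': array([ 0.307,  1.549, -0.309]), 'force': array([ 0.791,  0.744, -1.237]), 'torque': array([ 0.058, -0.053, -0.033]), 'opening': np.float64(0.085)} -0.0187
[[-0.001  0.383  0.924]
 [-0.002  0.924 -0.383]
 [-1.    -0.002  0.   ]]
side 479.9055232134232 325.8012739470216 241.39181084402756 [-0.02908964  0.          0.          0.          0.        ] [[-0.998, 0.058, -0.014, 0.595], [0.037, 0.418, -0.908, 0.055], [-0.047, -0.907, -0.419, 1.158], [0.0, 0.0, 0.0, 1.0]]
top 508.7718989433627 319.6234010542436 240.9459015135349 [-0.06936751  0.          0.          0.          0.        ] [[-0.009, -1.0, 0.009, -0.003], [-0.998, 0.009, -0.058, 0.573], [0.058, -0.01, -0.998, 1.34], [0.0, 0.0, 0.0, 1.0]]
wrist 381.06117834634557 320.8706301232651 235.05748923529782 [-0.01947646  0.          0.          0.          0.        ] [[0.384, 0.923, -0.002, -0.65], [0.876, -0.363, 0.316, -0.04], [0.291, -0.123, -0.949, 0.382], [0.0, 0.0, 0.0, 1.0]]
0.15
```

View pics/top0.png

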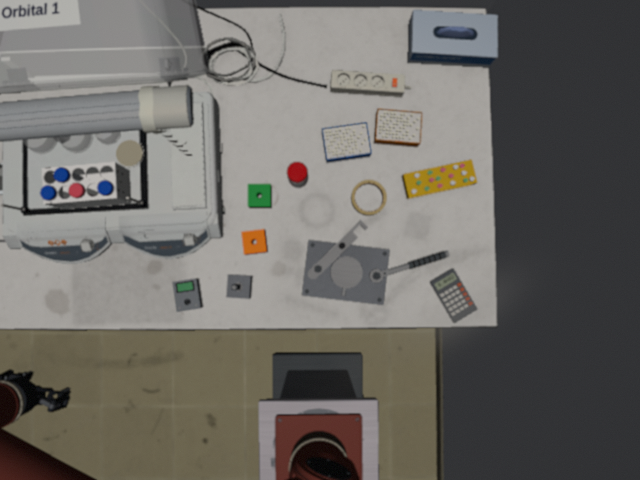

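View pics/side0.png

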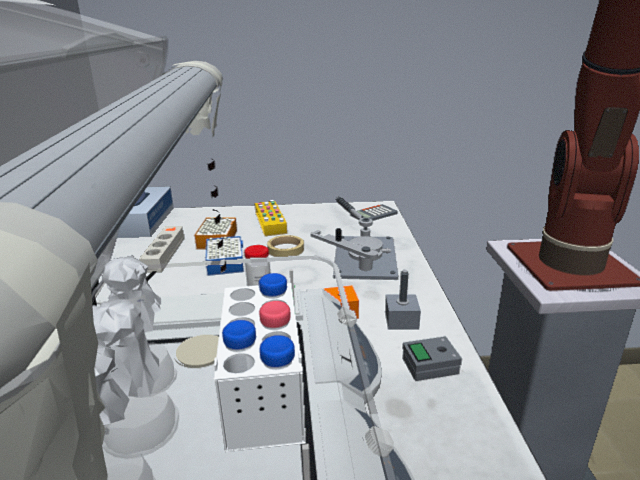

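View pics/wrist0.png

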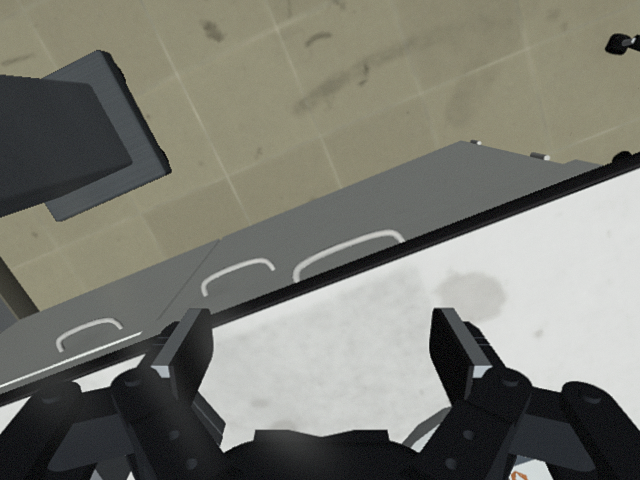

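The top view shows the fixture at (347,272), with the bar open from (318,268) to (365,225) and the wrench grip at (430,260). The grey stand with the stylus is at (239,286) and the timer at (187,294). The side view shows the stylus in the grey stand.

```bash
cat >> h.py <<'E'
def deproj(cm,W,u,v,d):
    K=np.array([[cm['fx'],0,cm['cx']],[0,cm['fy'],cm['cy']],[0,0,1]])
    q=cv2.undistortPoints(np.array([[[u,v]]],float),K,np.array(cm['distortion']))[0,0]
    return (np.linalg.inv(W)@np.array([q[0]*d,q[1]*d,d,1]))[:3]
def ray(cm,W,u,v,z):
    "intersect pixel ray with plane z"
    a=deproj(cm,W,u,v,0.0001);b=deproj(cm,W,u,v,1.)
    return a+(b-a)*(z-a[2])/(b[2]-a[2])
def cloud(cm,W,d):
    K=np.array([[cm['fx'],0,cm['cx']],[0,cm['fy'],cm['cy']],[0,0,1]])
    vv,uu=np.mgrid[0:480,0:640]
    q=cv2.undistortPoints(np.stack([uu,vv],-1).reshape(-1,1,2).astype(float),K,np.array(cm['distortion']))[:,0]
    D=d.reshape(-1); P=np.c_[q[:,0]*D,q[:,1]*D,D,np.ones(D.size)]
    return (P@np.linalg.inv(W).T)[:,:3].reshape(480,640,3)
E
python3 - <<'E'
from h import *
p,d=manip.capture('top')
cm=manip.camera_model('top');W=cm['world_to_cam']
C=cloud(cm,W,d);np.save('Ctop.npy',C)
for l in ['bar_knob','clamp_bar','cell_base','wrench_grip','nut','stylus','stand_mouth','timer_box','button_top','jar','tape','calculator']:
    r=manip.recognise('top',l)[:3]
    for x in r:
        b=x['box'];u,v=b[0]+b[2]/2,b[1]+b[3]/2
        print(l,round(x['conf'],2),np.round(b),C[int(v),int(u)].round(3))
img=cv2.resize(p[200:330,160:480],None,fx=2.5,fy=2.5,interpolation=cv2.INTER_CUBIC);cv2.imwrite('pics/topz.png',img)
E
```

```text
bar_knob 0.68 [306. 221.  62.  59.] [ 0.547 -0.052  0.065]
clamp_bar 0.8 [310. 220.  56.  59.] [ 0.55  -0.055  0.059]
cell_base 0.66 [298. 223. 153.  82.] [ 0.511 -0.152  0.013]
wrench_grip 0.85 [383. 250.  66.  27.] [ 0.511 -0.253  0.077]
wrench_grip 0.21 [371. 246.  78.  34.] [ 0.511 -0.236  0.081]
nut 0.74 [372. 252.  77.  32.] [ 0.501 -0.237  0.077]
nut 0.58 [307. 218.  62.  61.] [ 0.552 -0.054  0.063]
stylus 0.65 [230. 280.  10.  13.] [0.458 0.205 0.115]
stand_mouth 0.91 [246. 187.  28.  21.] [0.695 0.155 0.001]
stand_mouth 0.9 [242. 228.  31.  25.] [0.576 0.156 0.045]
stand_mouth 0.76 [227. 274.  24.  24.] [0.46  0.199 0.072]
timer_box 0.92 [172. 279.  33.  33.] [0.433 0.339 0.035]
timer_box 0.35 [384. 254.  68.  18.] [ 0.511 -0.255  0.078]
jar 0.6 [288. 161.  19.  28.] [0.739 0.046 0.094]
tape 0.92 [350. 181.  38.  35.] [ 0.69  -0.143  0.004]
calculator 0.67 [427. 268.  48.  54.] [ 0.426 -0.358  0.012]
```

View pics/topz.png

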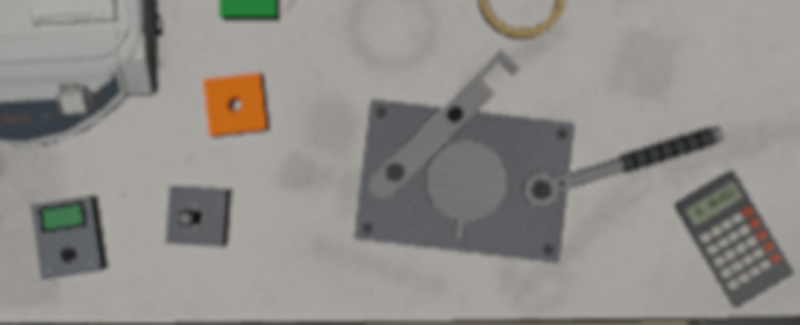

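```bash
python3 - <<'E'
from h import *
cm=manip.camera_model('top');W=cm['world_to_cam'];C=np.load('Ctop.npy')
def z2(x,y,z): return ray(cm,W,160+(x+.5)/2.5-.5,200+(y+.5)/2.5-.5,z).round(4)
print('hinge',z2(395,172,.062),'knob',z2(455,113,.09),'cell',z2(466,181,.047),'stud',z2(541,189,.078))
print('grip ends',z2(625,163,.078),z2(721,134,.078))
print('plate corners',[z2(*q,.014) for q in [(373,101),(574,124),(558,262),(357,239)]])
print('stand',[z2(*q,.046) for q in [(168,187),(226,188),(225,245),(167,243)]])
print('stylus top',z2(186,217,.112)); print('timer',[z2(*q,.036) for q in [(34,206),(96,198),(104,268),(41,278)]],z2(68,254,.029))
def rect(lo,hi,x0,x1,y0,y1):
    m=(C[...,2]>lo)&(C[...,2]<hi)&(C[...,0]>x0)&(C[...,0]<x1)&(C[...,1]>y0)&(C[...,1]<y1)
    P=C[m]; (c,s,a)=cv2.minAreaRect((P[:,:2]*1000).astype(np.float32)); print(m.sum(),np.round(c,1),np.round(s,1),round(a,1),'z',np.median(P[:,2]).round(4))
rect(.009,.02,.38,.62,-.22,.08);rect(.052,.068,.45,.68,-.12,.08);rect(.055,.09,.45,.6,-.4,-.19)
rect(.04,.05,.4,.52,.14,.25);rect(.03,.04,.38,.5,.27,.4);rect(.085,.12,.4,.52,.14,.25);rect(.08,.11,.7,.8,0,.1)
E
```

```text
hinge [ 0.4999 -0.0017  0.062 ] knob [ 0.5587 -0.0626  0.09  ] cell [ 0.4899 -0.0755  0.047 ] stud [ 0.4811 -0.1498  0.078 ]
grip ends [ 0.5067 -0.2361  0.078 ] [ 0.5353 -0.3356  0.078 ]
plate corners [array([0.5761, 0.0209, 0.014 ]), array([ 0.5495, -0.1939,  0.014 ]), array([ 0.4027, -0.1745,  0.014 ]), array([0.4293, 0.0391, 0.014 ])]
stand [array([0.4864, 0.2346, 0.046 ]), array([0.4849, 0.1741, 0.046 ]), array([0.4258, 0.1753, 0.046 ]), array([0.4283, 0.2357, 0.046 ])]
stylus top [0.4571 0.2053 0.112 ]
timer [array([0.4674, 0.3777, 0.036 ]), array([0.4754, 0.3121, 0.036 ]), array([0.4022, 0.3036, 0.036 ]), array([0.3921, 0.37  , 0.036 ])] [0.4166 0.3433 0.029 ]
3047 [499.6 -69.8] [237.9 299.3] 0.3 z 0.0144
711 [519.8 -77. ] [105.5 199.2] 43.6 z 0.0605
434 [ 515.9 -264. ] [ 20.2 157.1] 16.5 z 0.0757
425 [456.7 206.3] [60.7 60.5] 85.6 z 0.0465
650 [434.7 343.3] [80.5 67.3] 8.3 z 0.0364
41 [457.  205.8] [14.3 12.7] 86.4 z 0.1122
357 [744.3  48.8] [50.7 52.4] 88.9 z 0.0978
```

```bash
cat >> h.py <<'E'
def plan(goal,yaw_to=None,n=None,step=60.,dx=None):
    "goal xyz for TCP; yaw_to = angle deg of tool z in world xy. prints suggested rows"
    o=manip.get_obs(); p=o['eef_pos'].copy(); M=R.from_rotvec(o['ee_rot']).as_matrix()
    z=np.degrees(np.arctan2(M[1,2],M[0,2])); tot=0 if yaw_to is None else -np.radians((yaw_to-z+180)%360-180)
    D=np.array(goal)-p
    if n is None: n=max(1,int(np.ceil(np.linalg.norm(D)*1000/step)),int(np.ceil(abs(tot)/.18)))
    print('yaw',z.round(1),'pos',p.round(4),'n',n)
    for k in range(n):
        s=M.T@(D/n)*1000; print([np.round(s,1).tolist(),round(tot/n,3)]); M=M@R.from_rotvec([tot/n,0,0]).as_matrix()
def st():
    o=manip.get_obs();M=R.from_rotvec(o['ee_rot']).as_matrix()
    print('t',round(float(o['t']),3),'p',o['eef_pos'].round(4),'yaw',np.degrees(np.arctan2(M[1,2],M[0,2])).round(1),'F',o['force'].round(1),'open',round(float(o['opening']),4),'down',M[:,0].round(3))
E
python3 - <<'E'
from h import *
W=np.load('wrist0.npz')['w'];print(-W[:3,:3].T@W[:3,3]); 
plan([.33,.29,.26],15)
E
```

```text
[0.17316731 0.63221775 0.37382141]
yaw -22.5 pos [0.2488 0.6004 0.2313] n 6
[[-4.8, -42.6, 32.3], np.float64(-0.109)]
[[-4.8, -45.9, 27.5], np.float64(-0.109)]
[[-4.8, -48.6, 22.3], np.float64(-0.109)]
[[-4.8, -50.7, 16.9], np.float64(-0.109)]
[[-4.8, -52.3, 11.3], np.float64(-0.109)]
[[-4.8, -53.2, 5.5], np.float64(-0.109)]
```

```bash
python3 -m creep '[[1,[-5,-43,32],-0.11],[1,[-5,-46,28],-0.11],[1,[-5,-49,22],-0.11],[1,[-5,-51,17],-0.11],[1,[-5,-52,11],-0.11],[1,[-5,-53,6],-0.11],[1,[0,0,0],0]]' 60
python3 - <<'E'
from h import *
st(); cm=manip.camera_model('wrist');p,d=manip.capture('wrist');cv2.imwrite('pics/w1.png',p);np.savez('w1.npz',d=d,p=p,W=cm['world_to_cam'])
E
```

```text
t: 1.68
eef_pos: [0.3355, 0.281, 0.2618]
ee_rot: [-0.225, 1.558, 0.229]
force: [-0.3, 0.0, 0.2]
opening: 0.0004
t 1.675 p [0.3355 0.281  0.2618] yaw 16.6 F [-0.3  0.   0.2] open 0.0004 down [ 0.001  0.002 -1.   ]
```

View pics/w1.png

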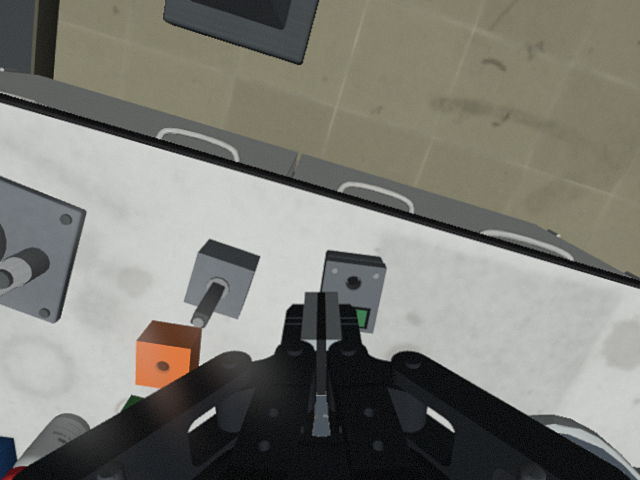

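The wrist view shows the grey stand with the stylus (collar at (217,287), top at (198,323)) and the timer recess at (353,283). I'll measure from this second viewpoint.

```bash
python3 - <<'E'
from h import *
cm=manip.camera_model('wrist');f=np.load('w1.npz');W=f['W'];C=cloud(cm,W,f['d'])
def rect(n,lo,hi,x0,x1,y0,y1):
    m=(C[...,2]>lo)&(C[...,2]<hi)&(C[...,0]>x0)&(C[...,0]<x1)&(C[...,1]>y0)&(C[...,1]<y1)
    P=C[m]; (c,s,a)=cv2.minAreaRect((P[:,:2]*1000).astype(np.float32)); print(n,m.sum(),np.round(c,1),np.round(s,1),round(a,1),'z',np.median(P[:,2]).round(4))
rect('stand',.043,.0475,.4,.52,.14,.25);rect('timer',.034,.038,.38,.5,.27,.4);rect('styl',.11,.12,.4,.52,.14,.25);rect('stylgrip',.06,.109,.4,.52,.14,.25)
print('recess',ray(cm,W,353,283,.036), C[283,353])
p=f['p'];cv2.imwrite('pics/w1z.png',cv2.resize(p[220:350,170:400],None,fx=3.4,fy=3.4,interpolation=cv2.INTER_CUBIC))
plan([.590,-.045,.26],15)
E
```

```text
stand 2223 [456.  206.3] [60.  60.5] 86.5 z 0.0463
timer 2491 [434.4 344.3] [79.9 64.2] 8.4 z 0.0366
styl 231 [455.3 206.7] [13.7 14.2] 82.1 z 0.1132
stylgrip 448 [452.4 209.2] [17.6 10. ] 49.7 z 0.087
recess [0.41700674 0.34212075 0.036     ] [0.41957419 0.34346658 0.03008258]
yaw 16.6 pos [0.3345 0.2829 0.2616] n 7
[[0.1, -55.3, 21.6], np.float64(0.004)]
[[0.1, -55.2, 21.8], np.float64(0.004)]
[[0.1, -55.2, 22.0], np.float64(0.004)]
[[0.1, -55.1, 22.2], np.float64(0.004)]
[[0.1, -55.0, 22.5], np.float64(0.004)]
[[0.1, -54.9, 22.7], np.float64(0.004)]
[[0.1, -54.8, 22.9], np.float64(0.004)]
```

View pics/w1z.png

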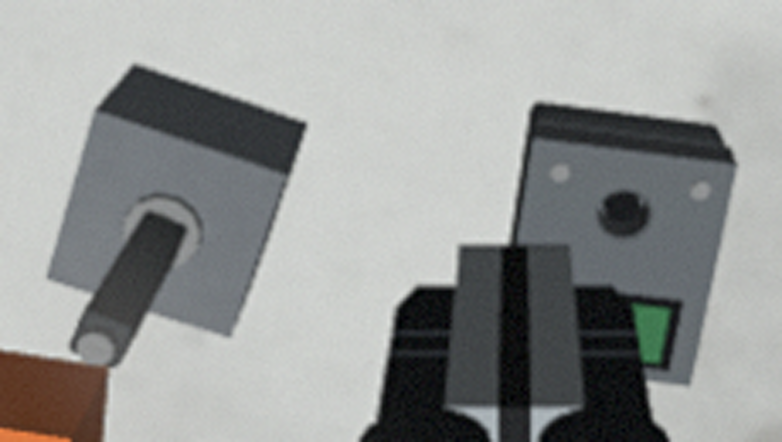

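```bash
python3 -m creep '[[1,[0,-55,22],0],[1,[0,-55,22],0],[1,[0,-55,22],0],[1,[0,-55,22],0],[1,[0,-55,22],0],[1,[0,-55,22],0],[1,[0,-45,22],0],[1,[0,0,0],0]]'
python3 - <<'E'
from h import *
st(); cm=manip.camera_model('wrist');p,d=manip.capture('wrist');cv2.imwrite('pics/w2.png',p);np.savez('w2.npz',d=d,p=p,W=cm['world_to_cam'])
E
```

```text
t: 2.72
eef_pos: [0.5996, -0.0273, 0.2598]
ee_rot: [-0.238, 1.554, 0.239]
force: [-0.5, 0.6, -0.7]
opening: -0.0002
t 2.725 p [ 0.5996 -0.0273  0.2598] yaw 17.4 F [-0.5  0.6 -0.7] open -0.0002 down [ 0.003  0.001 -1.   ]
```

View pics/w2.png

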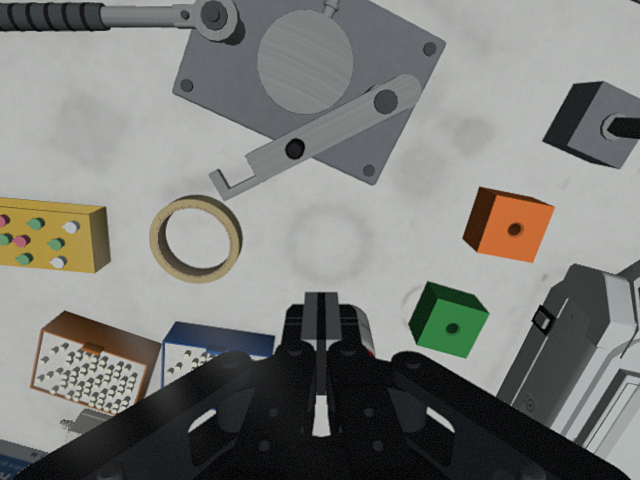

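The wrist view shows the knob at (295,148), the hinge at (386,101), the stud at (214,15) and the grip's inner end at (103,17).

```bash
python3 - <<'E'
from h import *
cm=manip.camera_model('wrist');f=np.load('w2.npz');W=f['W'];C=cloud(cm,W,f['d'])
for n,u,v,z in [('knob',295,148,.09),('hinge',386,101,.062),('cell',306,62,.047),('stud',214,15,.08),('gripinner',103,17,.068),('gripouter_in_view',5,17,.068)]:
    print(n,ray(cm,W,u,v,z).round(4),'depth',C[v,u].round(4))
H=ray(cm,W,386,101,.062)[:2];K=ray(cm,W,295,148,.09)[:2];print(np.linalg.norm(K-H),np.degrees(np.arctan2(*(K-H)[::-1])))
E
```

```text
knob [ 0.5573 -0.0616  0.09  ] depth [ 0.557  -0.0615  0.0925]
hinge [0.5   0.    0.062] depth [ 0.5003 -0.0007  0.0668]
cell [ 0.4899 -0.0742  0.047 ] depth [ 0.4899 -0.0742  0.0469]
stud [ 0.482  -0.1477  0.08  ] depth [ 0.4823 -0.1471  0.082 ]
gripinner [ 0.5074 -0.2348  0.068 ] depth [ 0.5077 -0.2301  0.0766]
gripouter_in_view [ 0.5298 -0.3101  0.068 ] depth [ 0.5295 -0.3022  0.0782]
0.08414802573555816 -47.063219242219205
```

```bash
python3 -m creep '[[1,[50,-12,-8],0],[1,[50,-12,-9],0],[1,[50,0,0],0],[1,[40,0,0],0],[1,[3,0,0],0],[1,[0,0,0],0]]'
python3 - <<'E'
from h import *
st(); plan([.590,-.055,.066]); print('goal end');plan([.507,-.082,.066])
E
```

```text
t: 3.52
eef_pos: [0.5912, -0.0379, 0.063]
ee_rot: [-0.245, 1.55, 0.258]
force: [-0.2, 0.2, 0.5]
opening: 0.0
t 3.525 p [ 0.5912 -0.0379  0.063 ] yaw 18.4 F [-0.2  0.2  0.5] open 0.0 down [ 0.005  0.009 -1.   ]
yaw 18.4 pos [ 0.5912 -0.0379  0.063 ] n 1
[[-3.2, -15.8, -6.5], 0.0]
goal end
yaw 18.4 pos [ 0.5912 -0.0379  0.063 ] n 2
[[-1.9, -7.6, -46.9], 0.0]
[[-1.9, -7.6, -46.9], 0.0]
```

```bash
python3 -m creep '[[1,[-3,-15,-6],0],[1,[0,0,-12],0],[1,[0,0,-12],0],[1,[0,0,-12],0],[1,[0,0,-12],0],[1,[0,0,-12],0],[1,[0,0,-10],0],[1,[0,0,0],0]]'
python3 - <<'E'
from h import *
st(); plan([.507,-.082,.066])
p,d=manip.capture('top');cv2.imwrite('pics/t3.png',cv2.resize(p[200:330,240:460],None,fx=3.6,fy=3.6,interpolation=cv2.INTER_CUBIC))
E
```

```text
t: 4.53
eef_pos: [0.5222, -0.0784, 0.0704]
ee_rot: [-0.244, 1.54, 0.258]
force: [0.9, 0.2, -0.3]
opening: -0.0001
t 4.525 p [ 0.5222 -0.0784  0.0704] yaw 18.4 F [ 0.9  0.2 -0.3] open -0.0001 down [ 0.014  0.012 -1.   ]
yaw 18.4 pos [ 0.5222 -0.0784  0.0704] n 1
[[4.1, 1.4, -15.6], 0.0]
```

View pics/t3.png

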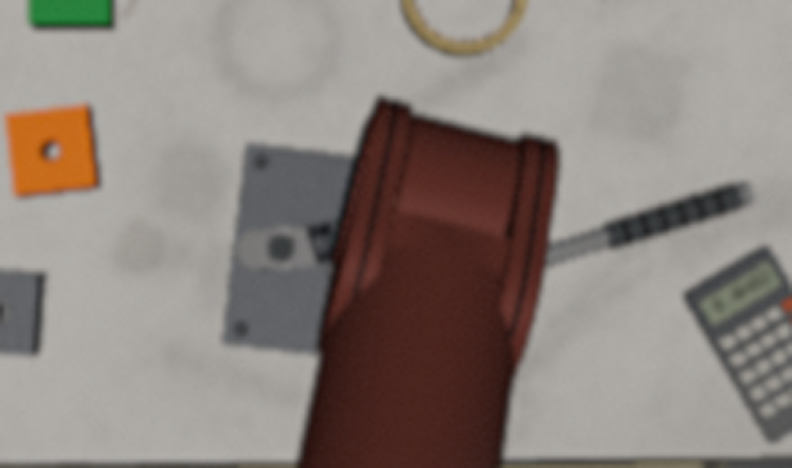

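The bar has swung close to home; the arm hides its free end. I'll continue in small steps and watch the force.

```bash
python3 -m creep '[[1,[2,0,-6],0],[1,[1,0,-5],0]]'; python3 -m creep '[[1,[0,0,-3],0]]';python3 -m creep '[[1,[0,0,-2],0]]'
```

```text
t: 4.82
eef_pos: [0.5127, -0.0811, 0.0671]
ee_rot: [-0.245, 1.539, 0.259]
force: [1.9, 2.3, 1.9]
opening: -0.0
t: 4.95
eef_pos: [0.5096, -0.0819, 0.0669]
ee_rot: [-0.245, 1.539, 0.26]
force: [2.6, 2.6, 0.2]
opening: 0.0001
t: 5.08
eef_pos: [0.5092, -0.0819, 0.0671]
ee_rot: [-0.246, 1.536, 0.26]
force: [13.5, 3.7, -8.8]
opening: -0.0001
```

```bash
python3 -m creep '[[1,[0,0,-3],0]]';python3 -m creep '[[1,[0,0,3],0],[1,[-10,0,15],0],[1,[-40,0,10],0],[1,[-50,0,0],0],[1,[-30,0,0],0],[1,[0,0,0],0]]'
python3 - <<'E'
from h import *
st(); cm=manip.camera_model('wrist');p,d=manip.capture('wrist');cv2.imwrite('pics/w4.png',p);np.savez('w4.npz',d=d,p=p,W=cm['world_to_cam'])
E
```

```text
t: 5.2
eef_pos: [0.5092, -0.082, 0.0676]
ee_rot: [-0.247, 1.53, 0.26]
force: [17.3, 4.7, -11.0]
opening: -0.0004
t: 5.95
eef_pos: [0.5298, -0.0765, 0.1998]
ee_rot: [-0.247, 1.54, 0.257]
force: [0.0, 0.7, 0.4]
opening: -0.0002
t 5.95 p [ 0.5298 -0.0765  0.1998] yaw 18.4 F [0.  0.7 0.4] open -0.0002 down [ 0.015  0.009 -1.   ]
```

View pics/w4.png

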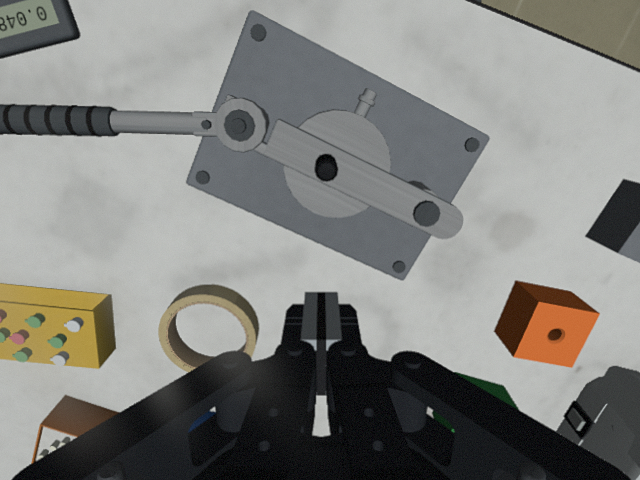

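The bar is home: hinge (427,213), knob (327,168) and stud (239,124) are in line, and the force rose sharply at the stop. Next is the wrench.

```bash
python3 - <<'E'
from h import *
plan([.558,-.272,.19]); 
f=np.load('w4.npz');cm=manip.camera_model('wrist');W=f['W']
S=ray(cm,W,239,124,.08);A=ray(cm,W,113,121,.068);B=ray(cm,W,3,119,.068);k=ray(cm,W,206,125,.073)
H=ray(cm,W,427,213,.062);K=ray(cm,W,327,168,.09)
for q in (S,A,B,k,H,K):print(q.round(4))
an=lambda v:np.degrees(np.arctan2(v[1],v[0]))
print(an(A-S),an(B-S),an(B-A),'bar',an(K-H),an(S-H))
E
```

```text
yaw 18.5 pos [ 0.5291 -0.0764  0.1985] n 4
[[1.8, -48.7, -8.7], 0.0]
[[1.8, -48.7, -8.7], 0.0]
[[1.8, -48.7, -8.7], 0.0]
[[1.8, -48.7, -8.7], 0.0]
[ 0.4803 -0.1488  0.08  ]
[ 0.5069 -0.2344  0.068 ]
[ 0.5294 -0.3083  0.068 ]
[ 0.4887 -0.1712  0.073 ]
[0.5006 0.0006 0.062 ]
[ 0.488  -0.0849  0.09  ]
-72.7095908926504 -72.87280561232072 -73.06244051445547 bar -98.3872928243651 -97.76000987861259
```

```bash
python3 -m creep '[[1,[0,-49,-8],0],[1,[0,-49,-8],0],[1,[0,-49,-8],0],[1,[0,-49,-8],0],[1,[20,0,0],0],[1,[40,0,0],0],[1,[40,0,0],0],[1,[30,0,0],0],[1,[0,0,0],0]]'
python3 - <<'E'
from h import *
st(); plan([.558,-.272,.055])
E
```

```text
t: 7.12
eef_pos: [0.5524, -0.272, 0.0474]
ee_rot: [-0.243, 1.564, 0.267]
force: [0.8, -0.5, 0.6]
opening: -0.0001
t 7.125 p [ 0.5524 -0.272   0.0474] yaw 18.6 F [ 0.8 -0.5  0.6] open -0.0001 down [-0.011  0.013 -1.   ]
yaw 18.6 pos [ 0.5524 -0.272   0.0474] n 1
[[-7.7, -1.7, 5.2], 0.0]
```

```bash
python3 -m creep '[[1,[-7,0,-4],0],[1,[0,0,-4],0]]'; python3 -m creep '[[1,[0,0,-3],0]]'; python3 -m creep '[[1,[0,0,-3],0.02]]'; python3 -m creep '[[1,[0,0,-3],0.02]]'
```

```text
t: 7.38
eef_pos: [0.5449, -0.2745, 0.056]
ee_rot: [-0.244, 1.564, 0.267]
force: [-1.1, -0.0, 0.9]
opening: -0.0005
t: 7.5
eef_pos: [0.5423, -0.2758, 0.0572]
ee_rot: [-0.244, 1.562, 0.266]
force: [0.3, -0.8, 0.2]
opening: 0.0005
t: 7.62
eef_pos: [0.5412, -0.2765, 0.0583]
ee_rot: [-0.229, 1.56, 0.249]
force: [8.1, 0.4, -3.8]
opening: -0.0
t: 7.75
eef_pos: [0.5403, -0.2769, 0.0591]
ee_rot: [-0.213, 1.558, 0.233]
force: [7.3, 0.9, -5.6]
opening: 0.0002
```

```bash
python3 - <<'E'
from h import *
st()
E
```

```text
t 7.75 p [ 0.5403 -0.2769  0.0591] yaw 16.3 F [ 7.3  0.9 -5.6] open 0.0002 down [-0.001  0.012 -1.   ]
```

```bash
python3 -m creep '[[1,[2,0,-4],0.01]]'; python3 -m creep '[[1,[2,0,-4],0.01]]'
```

```text
t: 7.88
eef_pos: [0.5388, -0.2776, 0.0581]
ee_rot: [-0.206, 1.555, 0.224]
force: [7.3, 2.0, -1.3]
opening: 0.0
t: 8.0
eef_pos: [0.5376, -0.2781, 0.0573]
ee_rot: [-0.199, 1.55, 0.215]
force: [7.3, 2.2, 2.0]
opening: 0.0003
```

```bash
python3 -m creep '[[1,[1,0,-6],0.02]]'; python3 -m creep '[[1,[1,0,-6],0.02]]'; python3 -m creep '[[1,[1,0,-6],0.02]]'
```

```text
t: 8.12
eef_pos: [0.5348, -0.2793, 0.0577]
ee_rot: [-0.185, 1.547, 0.199]
force: [8.0, 2.3, 1.9]
opening: -0.0002
t: 8.25
eef_pos: [0.5318, -0.2804, 0.0581]
ee_rot: [-0.17, 1.542, 0.182]
force: [8.2, 0.8, -0.4]
opening: 0.0001
t: 8.38
eef_pos: [0.5288, -0.2815, 0.0584]
ee_rot: [-0.155, 1.538, 0.165]
force: [8.3, -0.4, -1.7]
opening: -0.0001
```

```bash
python3 -m creep '[[1,[1,0,-6],0.02]]'; python3 -m creep '[[1,[1,0,-6],0.02]]'; python3 -m creep '[[1,[1,0,-5],0.02]]'
```

```text
t: 8.5
eef_pos: [0.5258, -0.2825, 0.0586]
ee_rot: [-0.14, 1.534, 0.149]
force: [9.1, 1.1, -1.6]
opening: -0.0002
t: 8.62
eef_pos: [0.5228, -0.2834, 0.0588]
ee_rot: [-0.126, 1.529, 0.132]
force: [8.7, 0.1, -1.9]
opening: -0.0003
t: 8.75
eef_pos: [0.5208, -0.2841, 0.059]
ee_rot: [-0.111, 1.525, 0.115]
force: [8.3, -0.2, -2.8]
opening: -0.0001
```

```bash
python3 -m creep '[[1,[1,0,-6],0.02]]'; python3 -m creep '[[1,[1,0,-6],0.02]]'
```

```text
t: 8.88
eef_pos: [0.5179, -0.2849, 0.0591]
ee_rot: [-0.096, 1.52, 0.098]
force: [9.5, -0.9, -4.1]
opening: -0.0002
t: 9.0
eef_pos: [0.515, -0.2856, 0.0592]
ee_rot: [-0.081, 1.515, 0.082]
force: [9.4, 0.3, -2.3]
opening: 0.0001
```

```bash
python3 -m creep '[[1,[1,0,-6],0.02]]'; python3 -m creep '[[1,[1,0,-6],0.02]]'
```

```text
t: 9.12
eef_pos: [0.5121, -0.2863, 0.0593]
ee_rot: [-0.066, 1.509, 0.065]
force: [9.8, -0.9, -2.4]
opening: -0.0002
t: 9.25
eef_pos: [0.5093, -0.2869, 0.0594]
ee_rot: [-0.051, 1.504, 0.048]
force: [10.7, -0.9, -3.3]
opening: -0.0002
```

```bash
python3 -m creep '[[1,[1,0,-6],0.02]]'; python3 -m creep '[[1,[1,0,-6],0.02]]'
```

```text
t: 9.38
eef_pos: [0.5065, -0.2874, 0.0595]
ee_rot: [-0.036, 1.498, 0.032]
force: [9.9, -1.5, -4.2]
opening: -0.0
t: 9.5
eef_pos: [0.5038, -0.2879, 0.0596]
ee_rot: [-0.021, 1.492, 0.015]
force: [10.7, -0.8, -3.3]
opening: -0.0
```

```bash
python3 -m creep '[[1,[1,0,-6],0.02]]'; python3 -m creep '[[1,[1,0,-6],0.02]]'
```

```text
t: 9.62
eef_pos: [0.5011, -0.2883, 0.0597]
ee_rot: [-0.007, 1.485, -0.001]
force: [11.0, -1.9, -4.0]
opening: -0.0
t: 9.75
eef_pos: [0.4985, -0.2886, 0.0599]
ee_rot: [0.008, 1.479, -0.018]
force: [10.9, -1.5, -3.7]
opening: -0.0002
```

```bash
python3 -m creep '[[1,[1,0,-6],0.02]]'; python3 -m creep '[[1,[1,0,-6],0.02]]'
```

```text
t: 9.88
eef_pos: [0.496, -0.2889, 0.06]
ee_rot: [0.023, 1.472, -0.034]
force: [10.8, -1.0, -3.4]
opening: 0.0002
t: 10.0
eef_pos: [0.4933, -0.2892, 0.06]
ee_rot: [0.038, 1.465, -0.051]
force: [9.5, -2.2, -3.7]
opening: 0.0001
```

```bash
python3 -m creep '[[1,[1,0,-6],0.02]]'
```

```text
t: 10.12
eef_pos: [0.4904, -0.2895, 0.06]
ee_rot: [0.053, 1.459, -0.067]
force: [10.4, -2.7, -2.7]
opening: -0.0002
```

```bash
python3 -m creep '[[1,[1,0,-6],0.02]]'
```

```text
t: 10.25
eef_pos: [0.4873, -0.2896, 0.0599]
ee_rot: [0.069, 1.452, -0.084]
force: [8.5, -1.5, -1.6]
opening: -0.0
```

```bash
python3 -m creep '[[1,[1,0,-6],0.02]]'
```

```text
t: 10.38
eef_pos: [0.484, -0.2897, 0.0598]
ee_rot: [0.084, 1.446, -0.1]
force: [7.2, -0.8, -1.0]
opening: 0.0
```

```bash
python3 - <<'E'
from h import *
st();p,d=manip.capture('side');cv2.imwrite('pics/s5.png',cv2.resize(p[180:290,290:430],None,fx=5,fy=5,interpolation=cv2.INTER_CUBIC))
p,d=manip.capture('wrist');cv2.imwrite('pics/w5.png',p)
E
```

```text
t 10.375 p [ 0.484  -0.2897  0.0598] yaw -6.8 F [ 7.2 -0.8 -1. ] open 0.0 down [ 0.122 -0.017 -0.992]
```

View pics/w5.png

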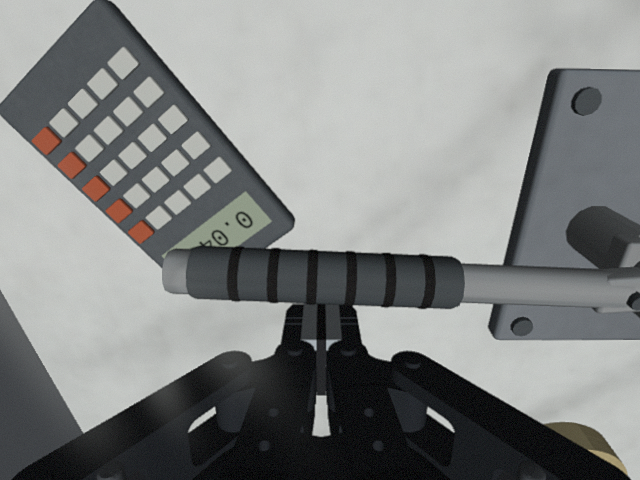

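View pics/s5.png

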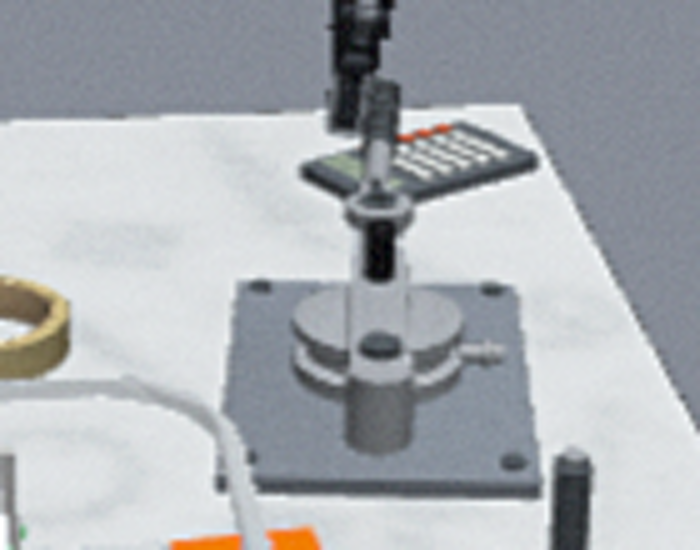

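```bash
python3 -m creep '[[1,[0.5,0,-4],0.02]]'; python3 - <<'E'
from h import *
st();p,d=manip.capture('top');cv2.imwrite('pics/t6.png',cv2.resize(p[200:330,330:460],None,fx=4.5,fy=4.5,interpolation=cv2.INTER_CUBIC))
E
```

```text
t: 10.6
eef_pos: [0.482, -0.2897, 0.0601]
ee_rot: [0.101, 1.441, -0.116]
force: [6.9, -1.7, -2.0]
opening: -0.0004
t 10.6 p [ 0.482  -0.2897  0.0601] yaw -8.0 F [ 6.9 -1.7 -2. ] open -0.0004 down [ 0.126 -0.019 -0.992]
```

View pics/t6.png

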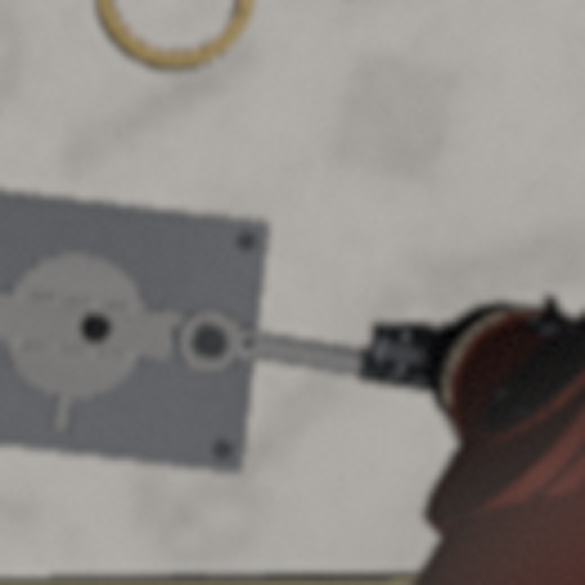

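The top view shows the wrench kinked: the head runs from (209,342) to (245,342), while the handle slopes from (250,344) to (370,362), about 0.13 rad. The force has also dropped from 11 to 7 N. It has clicked, so I back off now.

```bash
python3 -m creep '[[1,[0,0,12],0],[1,[0,0,25],0],[1,[-40,0,10],0],[1,[-60,0,0],0],[1,[-50,0,0],0]]'; python3 - <<'E'
from h import *
st();cm=manip.camera_model('wrist');p,d=manip.capture('wrist');cv2.imwrite('pics/w7.png',p);np.savez('w7.npz',d=d,p=p,W=cm['world_to_cam'])
plan([.4555,.2065,.2],-8)
E
```

```text
t: 11.28
eef_pos: [0.5111, -0.2923, 0.2175]
ee_rot: [0.103, 1.444, -0.117]
force: [1.5, 0.0, 0.4]
opening: -0.0001
t 11.275 p [ 0.5111 -0.2923  0.2175] yaw -8.2 F [1.5 0.  0.4] open -0.0001 down [ 0.122 -0.017 -0.992]
yaw -8.3 pos [ 0.5126 -0.2945  0.2239] n 9
[[0.7, 54.2, -14.5], np.float64(-0.001)]
[[0.7, 54.2, -14.5], np.float64(-0.001)]
[[0.7, 54.2, -14.5], np.float64(-0.001)]
[[0.7, 54.2, -14.4], np.float64(-0.001)]
[[0.7, 54.2, -14.4], np.float64(-0.001)]
[[0.7, 54.2, -14.4], np.float64(-0.001)]
[[0.7, 54.2, -14.3], np.float64(-0.001)]
[[0.7, 54.2, -14.3], np.float64(-0.001)]
[[0.7, 54.2, -14.3], np.float64(-0.001)]
```

View pics/w7.png

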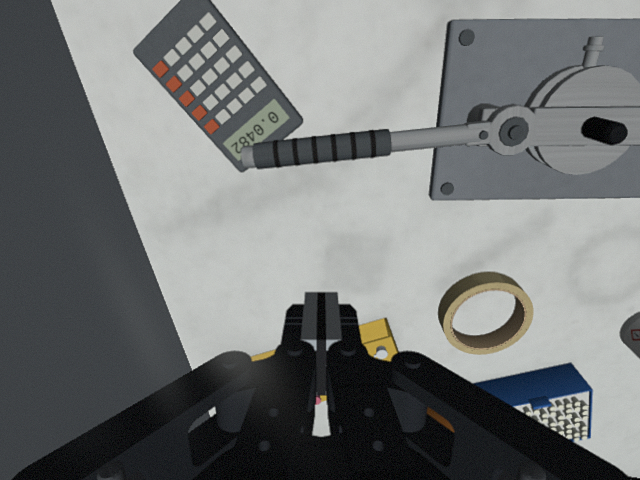

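The wrench has sprung back straight (stud (513,131), pivot (483,135), grip end (245,157)). Next is the stylus. The tool has tilted about 7° around its jaw axis, and I'll allow for that.

```bash
python3 - <<'E'
from h import *
f=np.load('w7.npz');cm=manip.camera_model('wrist');W=f['W']
S=ray(cm,W,513,131,.08);k=ray(cm,W,483,135,.075);A=ray(cm,W,389,143,.068);B=ray(cm,W,250,156,.068)
an=lambda v:np.degrees(np.arctan2(v[1],v[0]))
print(S,an(k-S),an(A-S),an(B-A))
M=R.from_rotvec(manip.get_obs()['ee_rot']).as_matrix();print(M.round(3))
plan([.4583,.2065,.21],-6)
E
```

```text
[ 0.48028454 -0.15193225  0.08      ] -86.59933231109751 -90.66145029361985 -92.87339857107422
[[ 0.129  0.144  0.981]
 [-0.02   0.99  -0.143]
 [-0.991 -0.001  0.131]]
yaw -8.3 pos [ 0.5126 -0.2945  0.2239] n 9
[[-0.3, 54.2, -14.1], np.float64(-0.004)]
[[-0.3, 54.3, -13.8], np.float64(-0.004)]
[[-0.3, 54.3, -13.6], np.float64(-0.004)]
[[-0.3, 54.4, -13.3], np.float64(-0.004)]
[[-0.3, 54.5, -13.1], np.float64(-0.004)]
[[-0.3, 54.5, -12.9], np.float64(-0.004)]
[[-0.3, 54.6, -12.6], np.float64(-0.004)]
[[-0.3, 54.6, -12.4], np.float64(-0.004)]
[[-0.3, 54.7, -12.1], np.float64(-0.004)]
```

```bash
python3 -m creep '[[-1,[0,54,-14],0],[-1,[0,54,-14],0],[-1,[0,54,-14],0],[-1,[0,54,-13],0],[-1,[0,54,-13],0],[-1,[0,55,-13],-0.01],[-1,[0,55,-13],-0.01],[-1,[0,55,-12],-0.01],[-1,[0,55,-12],0],[-1,[0,0,0],0]]'; python3 - <<'E'
from h import *
st();cm=manip.camera_model('wrist');p,d=manip.capture('wrist');cv2.imwrite('pics/w8.png',p);np.savez('w8.npz',d=d,p=p,W=cm['world_to_cam'])
plan([.4583,.2065,.12],-6)
E
```

```text
t: 12.58
eef_pos: [0.4669, 0.2201, 0.2117]
ee_rot: [0.088, 1.431, -0.103]
force: [0.9, -0.5, -0.2]
opening: 0.0853
t 12.575 p [0.4669 0.2201 0.2117] yaw -7.1 F [ 0.9 -0.5 -0.2] open 0.0853 down [ 0.137 -0.018 -0.99 ]
yaw -7.3 pos [0.4676 0.2174 0.2118] n 2
[[44.9, -5.9, -10.2], np.float64(-0.011)]
[[44.9, -5.8, -10.3], np.float64(-0.011)]
```

View pics/w8.png

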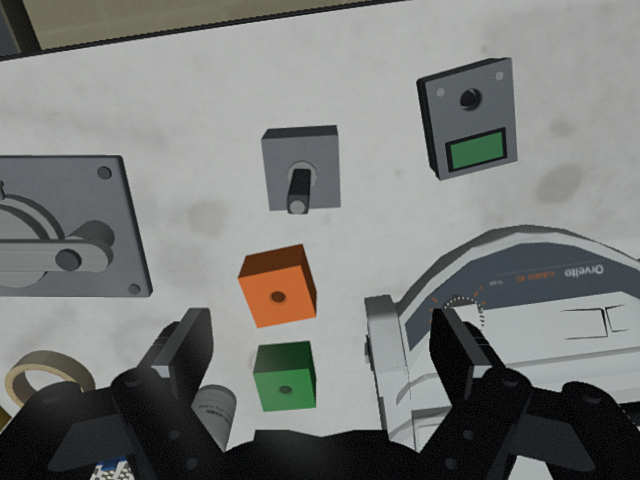

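```bash
python3 - <<'E'
from h import *
f=np.load('w8.npz');cm=manip.camera_model('wrist');W=f['W'];C=cloud(cm,W,f['d'])
print('top',ray(cm,W,297,207,.112),C[207,297],'recess',ray(cm,W,470.5,99,.036))
def rect(n,lo,hi,x0,x1,y0,y1):
    m=(C[...,2]>lo)&(C[...,2]<hi)&(C[...,0]>x0)&(C[...,0]<x1)&(C[...,1]>y0)&(C[...,1]<y1)
    P=C[m]; (c,s,a)=cv2.minAreaRect((P[:,:2]*1000).astype(np.float32)); print(n,m.sum(),np.round(c,1),np.round(s,1),round(a,1),'z',np.median(P[:,2]).round(4))
rect('stand',.043,.0475,.4,.52,.14,.25);rect('timer',.034,.038,.38,.5,.27,.4);rect('styl',.11,.12,.4,.52,.14,.25)
p=f['p'];cv2.imwrite('pics/w8z.png',cv2.resize(p[120:220,250:350],None,fx=6,fy=6,interpolation=cv2.INTER_CUBIC))
E
```

```text
top [0.45794843 0.20594935 0.112     ] [0.45683902 0.20628384 0.1148095 ] recess [0.41628912 0.34211986 0.036     ]
stand 3842 [456.5 206. ] [60.1 60.8] 86.0 z 0.0466
timer 7533 [434.8 345. ] [80.8 65.1] 8.3 z 0.0366
styl 422 [456.4 206.2] [13.2 14.1] 80.9 z 0.113
```

View pics/w8z.png

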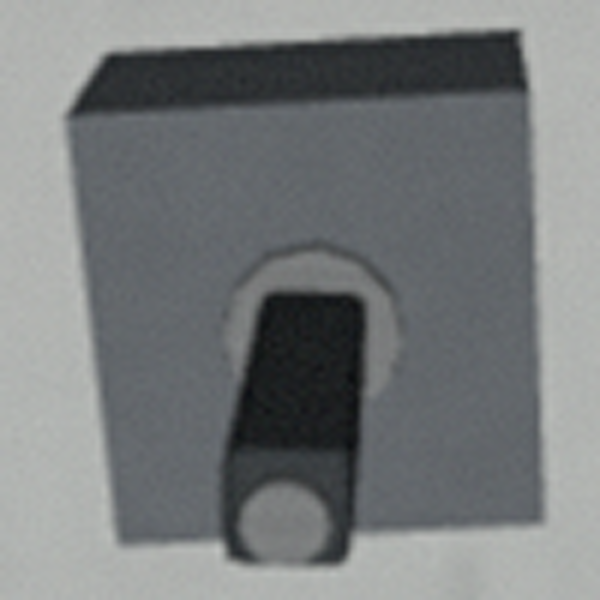

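```bash
python3 - <<'E'
from h import *
st();plan([.4594,.2059,.11],n=3)
E
```

```text
t 12.625 p [0.4676 0.2174 0.2118] yaw -7.3 F [-0.1 -0.1  0.1] open 0.0854 down [ 0.137 -0.019 -0.99 ]
yaw -7.3 pos [0.4676 0.2174 0.2118] n 3
[[33.3, -4.1, -6.9], 0.0]
[[33.3, -4.1, -6.9], 0.0]
[[33.3, -4.1, -6.9], 0.0]
```

```bash
python3 -m creep '[[-1,[20,-6,-11],0],[-1,[30,-4,-6],0],[-1,[40,-2,-5],0],[-1,[5,0,0],0],[-1,[0,0,0],0]]';python3 - <<'E'
from h import *
st();plan([.4594,.2059,.0695],n=2)
E
```

```text
t: 13.25
eef_pos: [0.4604, 0.2005, 0.1149]
ee_rot: [0.098, 1.428, -0.113]
force: [-0.3, -0.2, 0.5]
opening: 0.0857
t 13.25 p [0.4604 0.2005 0.1149] yaw -7.8 F [-0.3 -0.2  0.5] open 0.0857 down [ 0.139 -0.019 -0.99 ]
yaw -7.8 pos [0.4604 0.2005 0.1149] n 2
[[22.4, 2.6, -4.0], 0.0]
[[22.4, 2.6, -4.0], 0.0]
```

```bash
python3 -m creep '[[-1,[22,3,-4],0],[-1,[22,2,-4],0],[-1,[0,0,0],0]]';python3 - <<'E'
from h import *
st();plan([.4594,.2059,.0695],n=1)
p,d=manip.capture('wrist');cv2.imwrite('pics/w9.png',p)
E
```

```text
t: 13.62
eef_pos: [0.463, 0.2069, 0.0748]
ee_rot: [0.103, 1.423, -0.111]
force: [-0.7, -0.4, 0.7]
opening: 0.0852
t 13.625 p [0.463  0.2069 0.0748] yaw -8.0 F [-0.7 -0.4  0.7] open 0.0852 down [ 0.144 -0.015 -0.989]
yaw -8.0 pos [0.463  0.2069 0.0748] n 1
[[4.7, -1.5, -4.1], 0.0]
```

View pics/w9.png

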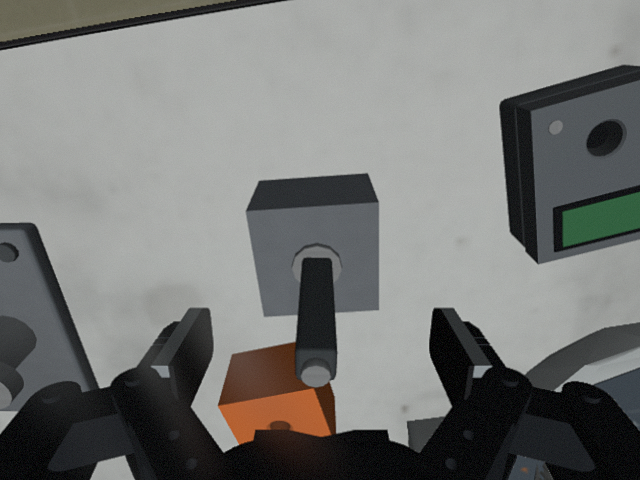

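```bash
python3 -m creep '[[-1,[5,-1,-4],0],[1,[0,0,0],0],[1,[0,0,0],0],[1,[0,0,0],0],[1,[0,0,0],0],[1,[0,0,0],0],[1,[0,0,0],0]]' 60;python3 - <<'E'
from h import *
st();cm=manip.camera_model('wrist')
p,d=manip.capture('wrist');cv2.imwrite('pics/w10.png',p)
E
```

```text
t: 14.55
eef_pos: [0.4621, 0.2076, 0.0736]
ee_rot: [0.107, 1.418, -0.108]
force: [-0.2, 0.4, 0.5]
opening: 0.013
t 14.55 p [0.4621 0.2076 0.0736] yaw -8.1 F [-0.2  0.4  0.5] open 0.013 down [ 0.149 -0.011 -0.989]
```

View pics/w10.png

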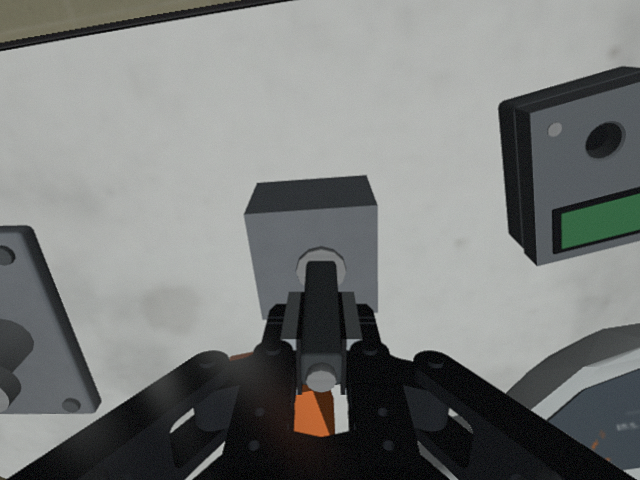

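```bash
python3 -m creep '[[1,[-10,0,1.5],0],[1,[-15,0,2.2],0],[1,[-20,0,3],0],[1,[-15,0,2.2],0],[1,[0,0,0],0]]';python3 - <<'E'
from h import *
st()
p,d=manip.capture('side');np.savez('s11.npz',p=p,d=d);cv2.imwrite('pics/s11.png',cv2.resize(p[200:380,340:500],None,fx=3.3,fy=3.3,interpolation=cv2.INTER_CUBIC))
p,d=manip.capture('wrist');cv2.imwrite('pics/w11.png',p)
E
```

```text
t: 15.22
eef_pos: [0.4624, 0.2071, 0.1397]
ee_rot: [0.109, 1.416, -0.107]
force: [0.2, 0.0, -1.7]
opening: 0.0133
t 15.225 p [0.4624 0.2071 0.1397] yaw -8.1 F [ 0.2  0.  -1.7] open 0.0133 down [ 0.151 -0.01  -0.989]
```

View pics/s11.png

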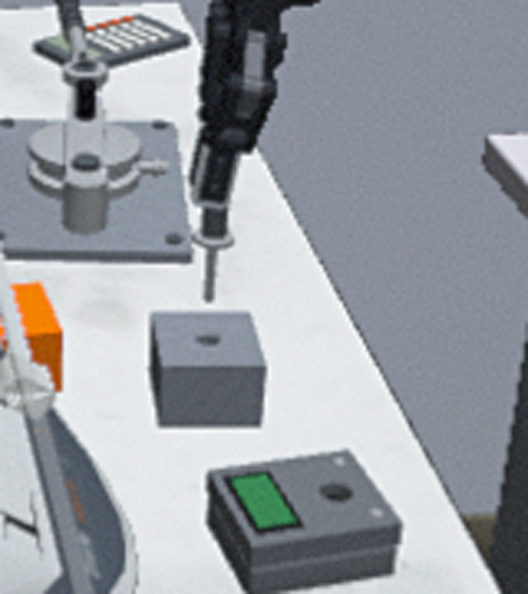

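View pics/w11.png

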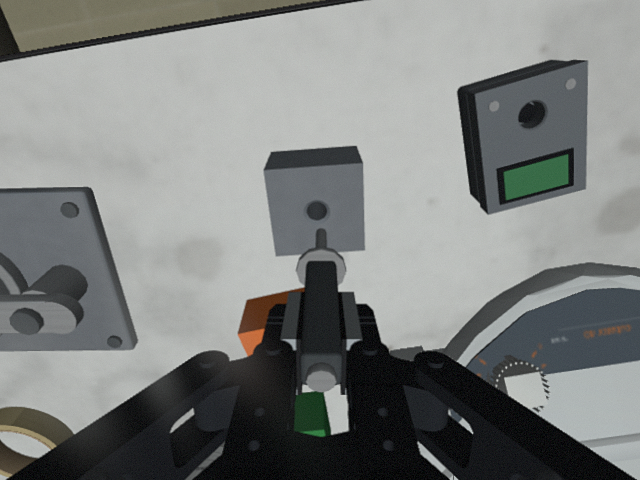

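Stylus held and clear of the stand. The tip is near (321,232) in the wrist view, the hole at (317,210) and the recess at (532,114).

```bash
python3 - <<'E'
from h import *
cm=manip.camera_model('wrist');p,d=manip.capture('wrist');W=cm['world_to_cam'];np.savez('w12.npz',p=p,d=d,W=W);st()
a=cv2.resize(p[190:270,280:360],None,fx=7,fy=7,interpolation=cv2.INTER_CUBIC)
cv2.imwrite('pics/w12z.png',a)
for u,v in [(321,231),(321,232),(321,233)]: print('tip',ray(cm,W,u,v,.072).round(4))
print('hole',ray(cm,W,317,210,.046).round(4),'recess',ray(cm,W,532.5,114,.036).round(4))
C=cloud(cm,W,d); print(C[228:245,321].round(3).tolist())
E
```

```text
t 15.375 p [0.4613 0.2064 0.1376] yaw -8.1 F [ 0.3 -0.3 -1.2] open 0.0133 down [ 0.148 -0.012 -0.989]
tip [0.4566 0.2086 0.072 ]
tip [0.4573 0.2086 0.072 ]
tip [0.4579 0.2085 0.072 ]
hole [0.4544 0.2067 0.046 ] recess [0.4157 0.3417 0.036 ]
[[0.36, 0.22, 0.268], [0.454, 0.209, 0.074], [0.454, 0.209, 0.075], [0.453, 0.209, 0.078], [0.454, 0.209, 0.079], [0.454, 0.209, 0.079], [0.455, 0.209, 0.08], [0.454, 0.209, 0.083], [0.454, 0.209, 0.084], [0.454, 0.209, 0.084], [0.454, 0.209, 0.086], [0.454, 0.209, 0.088], [0.454, 0.209, 0.089], [0.454, 0.209, 0.089], [0.454, 0.209, 0.091], [0.454, 0.209, 0.092], [0.454, 0.209, 0.093]]
```

View pics/w12z.png

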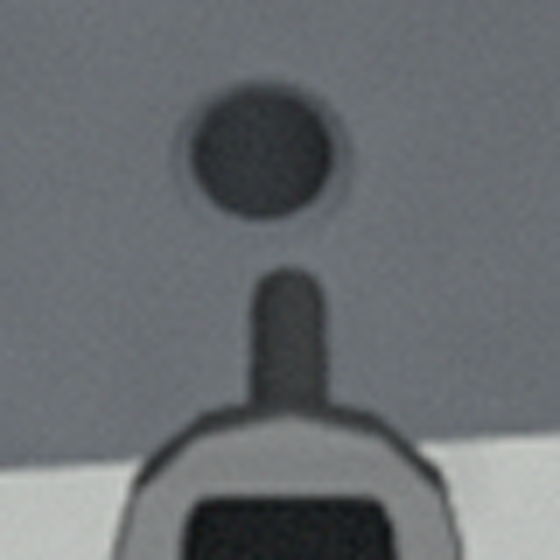

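```bash
python3 - <<'E'
from h import *
p=manip.get_obs()['eef_pos'];plan([p[0]-.0407,p[1]+.1333,.125],n=4)
E
```

```text
yaw -8.1 pos [0.4613 0.2064 0.1376] n 4
[[1.2, 31.6, -15.1], 0.0]
[[1.2, 31.6, -15.1], 0.0]
[[1.2, 31.6, -15.1], 0.0]
[[1.2, 31.6, -15.1], 0.0]
```

```bash
python3 -m creep '[[1,[0,31,-15],0],[1,[1,32,-15],0],[1,[1,32,-15],0],[1,[1,32,-15],0],[1,[0,0,0],0],[1,[0,0,0],0]]';python3 - <<'E'
from h import *
cm=manip.camera_model('wrist');p,d=manip.capture('wrist');W=cm['world_to_cam'];np.savez('w13.npz',p=p,d=d,W=W);st()
cv2.imwrite('pics/w13z.png',cv2.resize(p[170:290,250:400],None,fx=5,fy=5,interpolation=cv2.INTER_CUBIC))
E
```

```text
t: 16.12
eef_pos: [0.4182, 0.3416, 0.122]
ee_rot: [0.104, 1.423, -0.115]
force: [0.1, -1.0, -0.3]
opening: 0.0132
t 16.175 p [0.4181 0.3417 0.122 ] yaw -8.2 F [-0.4 -0.1 -0.9] open 0.0129 down [ 0.144 -0.017 -0.989]
```

View pics/w13z.png

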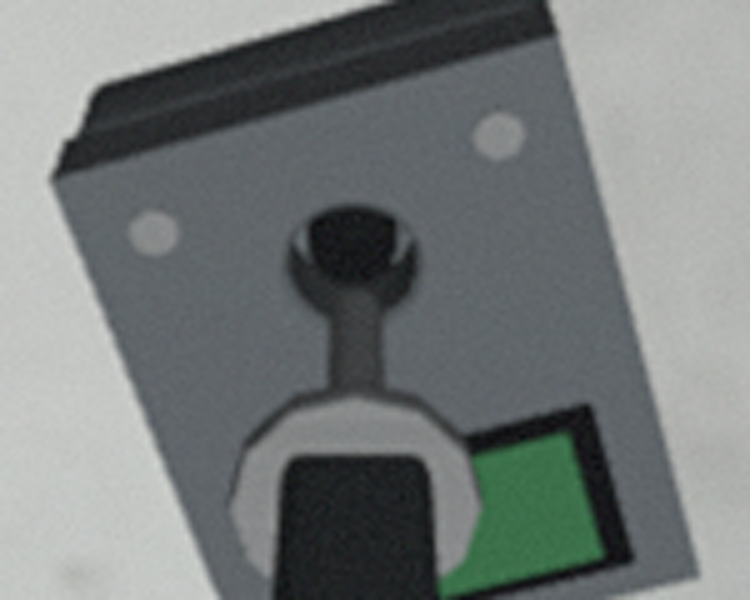

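```bash
python3 - <<'E'
from h import *
f=np.load('w13.npz');cm=manip.camera_model('wrist');W=f['W']
print('tip',[ray(cm,W,321.3,v,.0544).round(4) for v in (229,230.5)],'rec',ray(cm,W,320.8,222.4,.036).round(4))
M=R.from_rotvec(manip.get_obs()['ee_rot']).as_matrix();print((M.T@[0,0,-.01]*1000).round(2),(M.T@[.001,0,0]*1000).round(2))
E
```

```text
tip [array([0.4123, 0.3434, 0.0544]), array([0.4132, 0.3433, 0.0544])] rec [0.4165 0.3426 0.036 ]
[ 9.89 -0.03 -1.45] [0.14 0.14 0.98]
```

```bash
python3 -m creep '[[1,[7,0,2],0],[1,[7,0,-0.5],0],[1,[0,0,0],0]]';python3 - <<'E'
from h import *
cm=manip.camera_model('wrist');p,d=manip.capture('wrist');W=cm['world_to_cam'];st()
q,_=manip.capture('side');
a=cv2.resize(p[170:270,250:390],None,fx=4,fy=4,interpolation=cv2.INTER_CUBIC);b=cv2.resize(q[300:400,380:480],(400,400),interpolation=cv2.INTER_CUBIC)
b=b[:, :230+10]; cv2.imwrite('pics/w14z.png',np.hstack([a,cv2.resize(q[310:400,395:455],(240,400),interpolation=cv2.INTER_CUBIC)]))
E
```

```text
t: 16.55
eef_pos: [0.4226, 0.339, 0.1072]
ee_rot: [0.106, 1.423, -0.118]
force: [-0.3, -0.2, -0.8]
opening: 0.0132
t 16.6 p [0.4227 0.3392 0.1075] yaw -8.3 F [-0.6 -0.5  0.3] open 0.0132 down [ 0.144 -0.018 -0.989]
```

View pics/w14z.png

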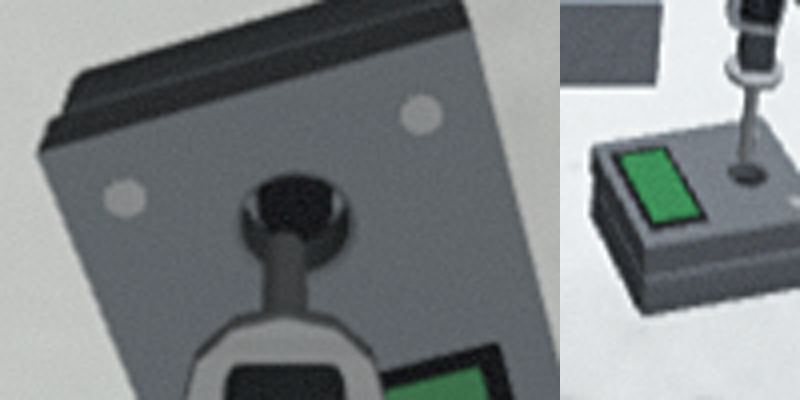

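```bash
python3 -m creep '[[1,[4,1.5,-1.5],0],[1,[4,0,-0.6],0],[1,[0,0,0],0]]';python3 - <<'E'
from h import *
p,d=manip.capture('wrist');st()
q,_=manip.capture('side');
a=cv2.resize(p[170:270,250:390],None,fx=4,fy=4,interpolation=cv2.INTER_CUBIC)
cv2.imwrite('pics/w15z.png',np.hstack([a,cv2.resize(q[310:400,395:455],(240,400),interpolation=cv2.INTER_CUBIC)]))
E
```

```text
t: 17.02
eef_pos: [0.4221, 0.3414, 0.0993]
ee_rot: [0.106, 1.422, -0.117]
force: [0.0, 0.7, -0.8]
opening: 0.013
t 17.075 p [0.4221 0.3416 0.0995] yaw -8.3 F [-0.6 -0.1 -1.1] open 0.0132 down [ 0.145 -0.017 -0.989]
```

View pics/w15z.png

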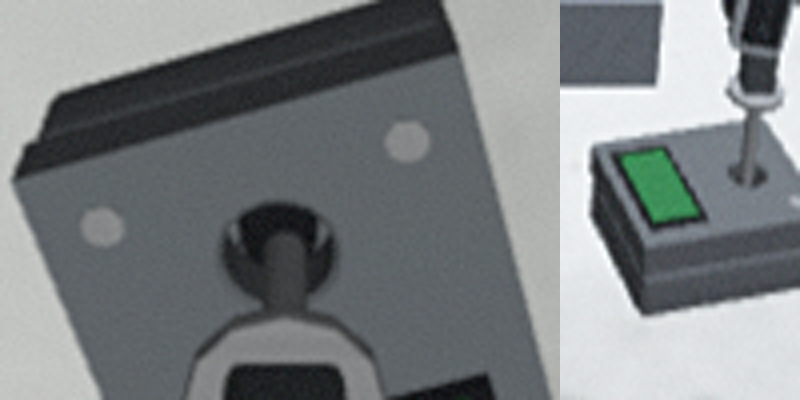

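```bash
python3 -m creep '[[1,[3,-1,-0.4],0]]';python3 -m creep '[[1,[3,0,-0.4],0]]';python3 -m creep '[[1,[3,0,-0.4],0]]'
```

```text
t: 17.25
eef_pos: [0.4223, 0.3408, 0.0968]
ee_rot: [0.107, 1.421, -0.116]
force: [0.2, 0.1, -0.2]
opening: 0.0132
t: 17.38
eef_pos: [0.4224, 0.3408, 0.0938]
ee_rot: [0.107, 1.421, -0.116]
force: [-1.2, -2.1, 2.3]
opening: 0.0134
t: 17.5
eef_pos: [0.4225, 0.3409, 0.0909]
ee_rot: [0.107, 1.421, -0.116]
force: [-2.2, -3.1, 18.4]
opening: 0.0134
```

```bash
python3 -m creep '[[1,[1,0,0],0]]';python3 - <<'E'
from h import *
q,_=manip.capture('side');cv2.imwrite('pics/s16z.png',cv2.resize(q[310:400,395:485],(600,600),interpolation=cv2.INTER_CUBIC));st()
E
```

```text
t: 17.62
eef_pos: [0.4229, 0.341, 0.0908]
ee_rot: [0.108, 1.421, -0.115]
force: [-5.7, -3.7, 17.7]
opening: 0.0134
t 17.675 p [0.4229 0.341  0.0908] yaw -8.3 F [-4.9 -2.9 14.4] open 0.0131 down [ 0.146 -0.015 -0.989]
```

View pics/s16z.png

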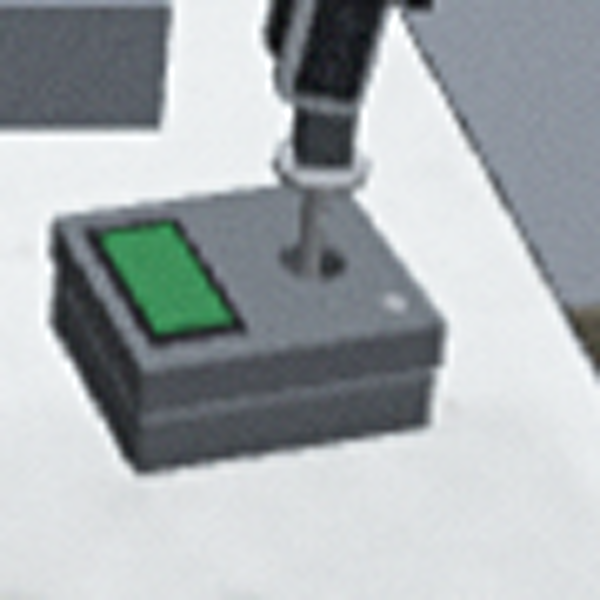

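The tip is in the recess at hard stop (about 18 N). The visible shank above the box is about 27 mm, which matches a tip height of 24 mm, i.e. fully down. Now I lift and return it.

```bash
python3 -m creep '[[1,[-8,0,1.2],0],[1,[-14,0,2.1],0],[1,[-20,0,3],0],[1,[-12,0,1.8],0],[1,[0,0,0],0]]';python3 - <<'E'
from h import *
st();p=manip.get_obs()['eef_pos'];plan([.4605,.2055,.148],n=4)
E
```

```text
t: 18.3
eef_pos: [0.4231, 0.3408, 0.1484]
ee_rot: [0.109, 1.42, -0.115]
force: [0.7, -0.7, -0.5]
opening: 0.0134
t 18.3 p [0.4231 0.3408 0.1484] yaw -8.4 F [ 0.7 -0.7 -0.5] open 0.0134 down [ 0.146 -0.015 -0.989]
yaw -8.4 pos [0.4231 0.3408 0.1484] n 4
[[2.0, -32.1, 14.0], 0.0]
[[2.0, -32.1, 14.0], 0.0]
[[2.0, -32.1, 14.0], 0.0]
[[2.0, -32.1, 14.0], 0.0]
```

```bash
python3 -m creep '[[1,[2,-32,14],0],[1,[2,-32,14],0],[1,[2,-32,14],0],[1,[2,-31,14],0],[1,[0,0,0],0],[1,[0,0,0],0]]';python3 - <<'E'
from h import *
cm=manip.camera_model('wrist');p,d=manip.capture('wrist');W=cm['world_to_cam'];np.savez('w17.npz',p=p,d=d,W=W);st()
q,_=manip.capture('side')
a=cv2.resize(p[180:280,250:350],None,fx=4,fy=4,interpolation=cv2.INTER_CUBIC)
cv2.imwrite('pics/w17z.png',np.hstack([a,cv2.resize(q[230:330,360:460],None,fx=4,fy=4,interpolation=cv2.INTER_CUBIC)]))
E
```

```text
t: 19.05
eef_pos: [0.46, 0.2031, 0.1446]
ee_rot: [0.105, 1.423, -0.115]
force: [-0.1, -0.0, -0.0]
opening: 0.0131
t 19.1 p [0.46   0.203  0.1446] yaw -8.2 F [-1.  -1.  -1.2] open 0.0133 down [ 0.143 -0.017 -0.99 ]
```

View pics/w17z.png

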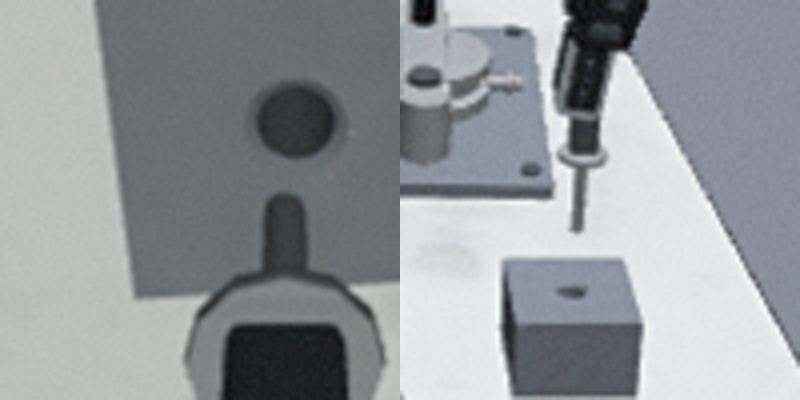

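```bash
python3 - <<'E'
from h import *
f=np.load('w17.npz');cm=manip.camera_model('wrist');W=f['W']
t=ray(cm,W,321.3,231,.077);h=ray(cm,W,324,209.8,.046);p=manip.get_obs()['eef_pos']
print(t,h,'TCP xy wanted',(p+h-t)[:2])
plan([.4605,.2062,.122],n=2)
E
```

```text
[0.45537963 0.20491436 0.077     ] [0.45550039 0.20682439 0.046     ] TCP xy wanted [0.46012522 0.2052318 ]
yaw -8.2 pos [0.46   0.2033 0.1447] n 2
[[11.2, 1.4, -1.6], 0.0]
[[11.2, 1.4, -1.6], 0.0]
```

```bash
python3 -m creep '[[1,[11,1.5,-1],0],[1,[11,1.5,-1],0],[1,[1,0,0],0],[1,[0,0,0],0]]';python3 - <<'E'
from h import *
cm=manip.camera_model('wrist');p,d=manip.capture('wrist');W=cm['world_to_cam'];np.savez('w18.npz',p=p,d=d,W=W);st()
q,_=manip.capture('side')
a=cv2.resize(p[180:280,250:350],None,fx=4,fy=4,interpolation=cv2.INTER_CUBIC)
cv2.imwrite('pics/w18z.png',np.hstack([a,cv2.resize(q[265:315,380:430],None,fx=8,fy=8,interpolation=cv2.INTER_CUBIC)]))
E
```

```text
t: 19.65
eef_pos: [0.4609, 0.208, 0.119]
ee_rot: [0.101, 1.424, -0.113]
force: [-0.8, 0.0, -0.6]
opening: 0.0133
t 19.7 p [0.4609 0.208  0.119 ] yaw -8.0 F [0.1 1.  0.4] open 0.0133 down [ 0.142 -0.017 -0.99 ]
```

View pics/w18z.png

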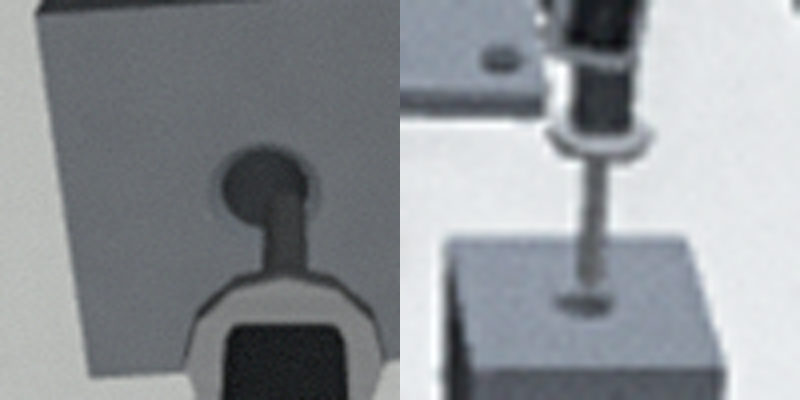

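```bash
python3 - <<'E'
from h import *
f=np.load('w18.npz');cm=manip.camera_model('wrist');W=f['W']
t=ray(cm,W,321.2,231,.0514);h=ray(cm,W,316.2,226.6,.046);print(t,h,h-t)
E
python3 -m creep '[[1,[0,-2.4,0],0],[1,[0,0,0],0]]';python3 - <<'E'
from h import *
cm=manip.camera_model('wrist');p,d=manip.capture('wrist');W=cm['world_to_cam'];np.savez('w18.npz',p=p,d=d,W=W);st()
q,_=manip.capture('side')
a=cv2.resize(p[180:280,250:350],None,fx=4,fy=4,interpolation=cv2.INTER_CUBIC)
cv2.imwrite('pics/w19z.png',np.hstack([a,cv2.resize(q[265:315,380:430],None,fx=8,fy=8,interpolation=cv2.INTER_CUBIC)]))
E
```

```text
[0.45621366 0.20964547 0.0514    ] [0.45555446 0.20677806 0.046     ] [-0.00065921 -0.00286741 -0.0054    ]
t: 20.0
eef_pos: [0.4609, 0.2055, 0.1197]
ee_rot: [0.103, 1.423, -0.113]
force: [-0.6, 0.8, -0.9]
opening: 0.0131
t 20.05 p [0.461  0.2057 0.1198] yaw -8.0 F [ 0.2  0.4 -0.2] open 0.0133 down [ 0.143 -0.016 -0.99 ]
```

View pics/w19z.png

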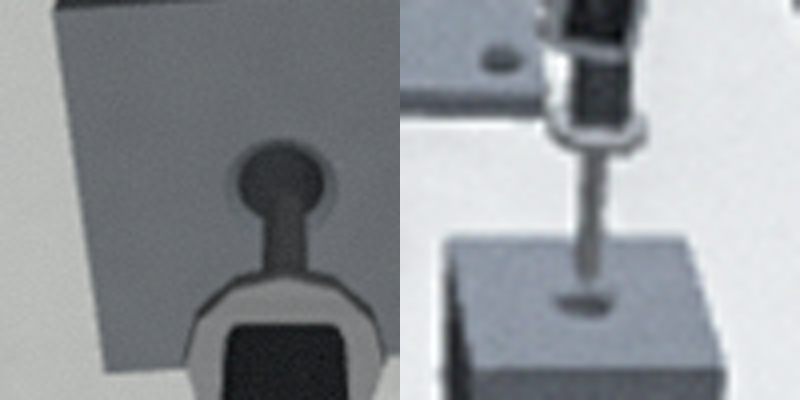

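```bash
python3 -m creep '[[1,[6,0,-0.9],0],[1,[6,0,-0.9],0]]'; python3 -m creep '[[1,[8,0,-1.2],0],[1,[8,0,-1.2],0]]'; python3 -c "
from h import *
st()"
```

```text
t: 20.35
eef_pos: [0.4612, 0.2061, 0.1074]
ee_rot: [0.103, 1.423, -0.112]
force: [-1.0, -0.2, -0.6]
opening: 0.0133
t: 20.6
eef_pos: [0.4609, 0.2061, 0.0898]
ee_rot: [0.103, 1.423, -0.112]
force: [-0.5, -0.6, -0.5]
opening: 0.0133
t 20.6 p [0.4609 0.2061 0.0898] yaw -8.0 F [-0.5 -0.6 -0.5] open 0.0133 down [ 0.144 -0.016 -0.989]
```

```bash
python3 -m creep '[[1,[6,0,-0.9],0],[1,[6,0,-0.9],0]]'; python3 -m creep '[[1,[3,0,-0.4],0]]'; python3 -m creep '[[1,[1.5,0,0],0]]'; python3 -c "
from h import *
st()
p,d=manip.capture('wrist');q,_=manip.capture('side')
a=cv2.resize(p[180:280,250:350],None,fx=4,fy=4,interpolation=cv2.INTER_CUBIC)
cv2.imwrite('pics/w20z.png',np.hstack([a,cv2.resize(q[245:345,360:460],None,fx=4,fy=4,interpolation=cv2.INTER_CUBIC)]))"
```

```text
t: 20.85
eef_pos: [0.4606, 0.206, 0.0763]
ee_rot: [0.102, 1.424, -0.112]
force: [-0.1, 0.5, 0.2]
opening: 0.013
t: 20.98
eef_pos: [0.4608, 0.206, 0.0733]
ee_rot: [0.102, 1.424, -0.112]
force: [-12.5, -7.7, 38.7]
opening: 0.0131
t: 21.1
eef_pos: [0.4614, 0.2061, 0.0732]
ee_rot: [0.103, 1.423, -0.112]
force: [-13.3, -6.8, 33.8]
opening: 0.0134
t 21.1 p [0.4614 0.2061 0.0732] yaw -8.0 F [-13.3  -6.8  33.8] open 0.0134 down [ 0.143 -0.016 -0.99 ]
```

View pics/w20z.png

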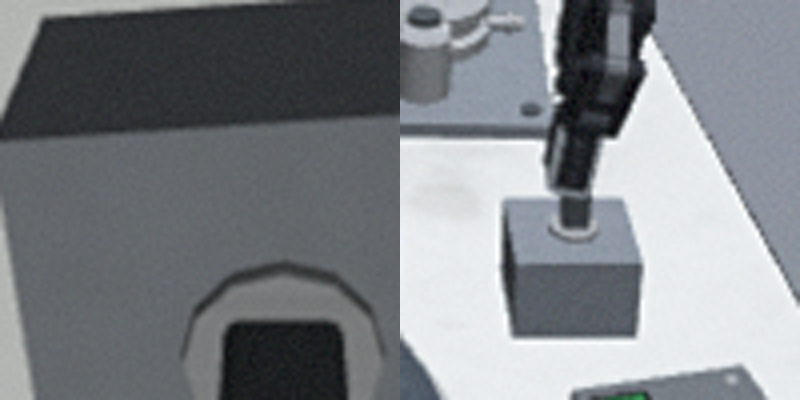

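```bash
python3 -m creep '[[1,[-1,0,0],0],[0.5,[0,0,0],0],[0,[0,0,0],0],[-0.5,[0,0,0],0],[-0.8,[0,0,0],0]]'; python3 -c "
from h import *
st()
q,_=manip.capture('side');p,_=manip.capture('wrist');cv2.imwrite('pics/s21.png',np.hstack([cv2.resize(p,(400,300)),cv2.resize(q[245:320,360:460],(400,300),interpolation=cv2.INTER_CUBIC)]))"
```

```text
t: 21.82
eef_pos: [0.4616, 0.2064, 0.0745]
ee_rot: [0.104, 1.423, -0.112]
force: [0.5, 0.2, -0.1]
opening: 0.0749
t 21.825 p [0.4616 0.2064 0.0745] yaw -8.0 F [ 0.5  0.2 -0.1] open 0.0749 down [ 0.144 -0.015 -0.989]
```

View pics/s21.png

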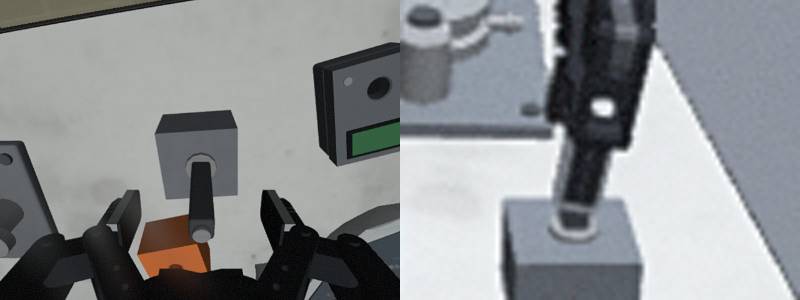

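The stylus stands free between the open jaws. I'll retract straight up and check the whole scene.

```bash
python3 -m creep '[[-1,[-15,0,2],0],[-1,[-30,0,4.3],0],[-1,[-40,0,5.8],0],[-1,[-40,0,5],0],[-1,[-30,0,-30],0],[-1,[0,0,-50],0],[-1,[0,0,-40],0],[-1,[0,0,0],0],[-1,[0,0,0],0]]'; python3 -c "
from h import *
st()
q,_=manip.capture('side');p,_=manip.capture('wrist');t,d=manip.capture('top');np.save('Ctop2.npy',cloud(manip.camera_model('top'),manip.camera_model('top')['world_to_cam'],d))
cv2.imwrite('pics/w22.png',p);cv2.imwrite('pics/t22.png',cv2.resize(t[150:330,160:480],None,fx=2.5,fy=2.5,interpolation=cv2.INTER_CUBIC));cv2.imwrite('pics/s22.png',cv2.resize(q[180:400,290:490],None,fx=2.7,fy=2.7,interpolation=cv2.INTER_CUBIC))"
```

```text
t: 23.05
eef_pos: [0.3369, 0.2231, 0.227]
ee_rot: [0.111, 1.415, -0.109]
force: [0.5, -1.0, -0.5]
opening: 0.0851
t 23.05 p [0.3369 0.2231 0.227 ] yaw -8.3 F [ 0.5 -1.  -0.5] open 0.0851 down [ 0.152 -0.01  -0.988]
```

View pics/t22.png

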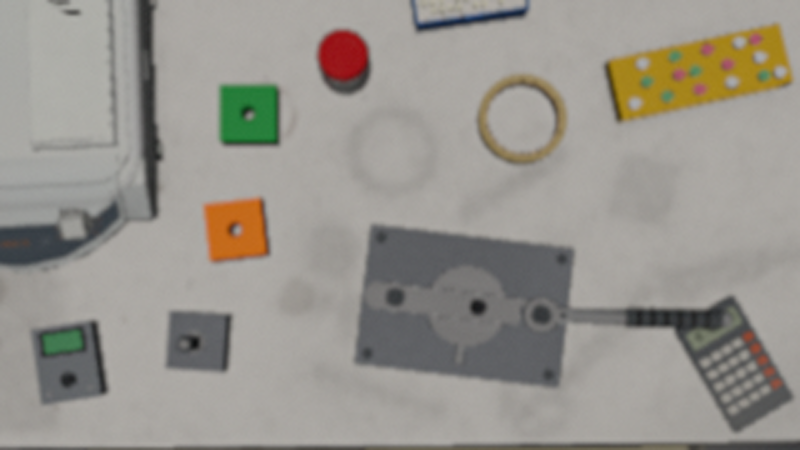

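View pics/s22.png

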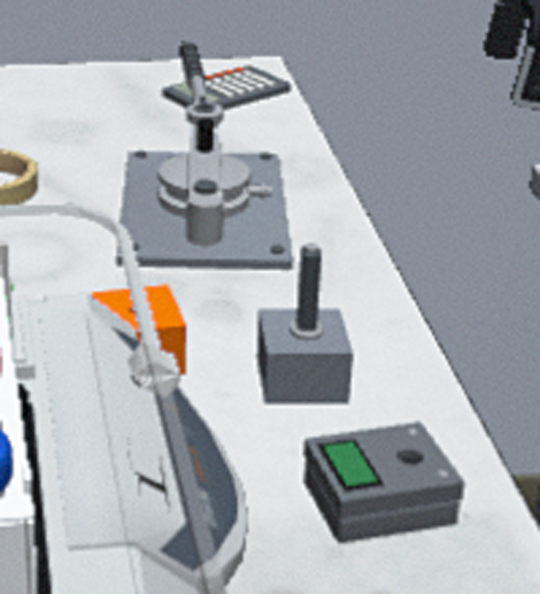

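View pics/w22.png

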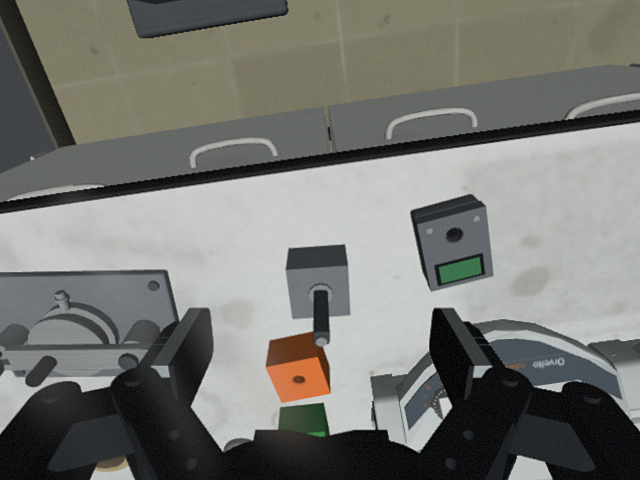

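The last views show everything in order. The bar is home, the wrench is straight with its handle at (541,315) to (720,318), the stylus is upright in the grey stand, and nothing else has moved. Handing in.

```bash
python3 -c "
from h import *
A=np.load('Ctop.npy');B=np.load('Ctop2.npy')
for n,(lo,hi,x0,x1,y0,y1) in dict(jar=(.08,.11,.7,.8,0,.1),tape=(.018,.035,.62,.75,-.22,-.08),styl=(.085,.12,.4,.52,.14,.25)).items():
    print(n,[np.round(C[(C[...,2]>lo)&(C[...,2]<hi)&(C[...,0]>x0)&(C[...,0]<x1)&(C[...,1]>y0)&(C[...,1]<y1)].mean(0),4) for C in (A,B)])
st();print(manip.finish_job())"
```

```text
jar [array([0.7434, 0.0493, 0.0973]), array([0.7436, 0.0493, 0.0969])]
tape [array([ 0.6895, -0.1397,  0.0248]), array([ 0.6898, -0.1393,  0.0247])]
styl [array([0.457 , 0.2047, 0.1098]), array([0.457 , 0.2061, 0.1094])]
t 23.2 p [0.3371 0.2229 0.2263] yaw -8.3 F [-0.6  0.9  0.7] open 0.0853 down [ 0.151 -0.011 -0.989]
the job is handed in; nothing more can be done
None
```

I carried out every step in the order asked and handed the job in at about 23 s; no verdict was reported.

- **Clamp bar:** I swung it by the knob onto its hard stop, where the force jumped from about 3 to 17 N. In the pictures it lies in line with the stud.
- **Wrench:** I pushed the grip clockwise until it broke over. The nut had turned about 0.3 rad and the kink was about 0.13 rad in the top view, short of its 0.2 stop. I then let go, and the handle sprang back straight.
- **Timer button:** The stylus tip pressed it to its bottom at about 18 N, with the tip about 24 mm above the bench. The fingers never touched it. The display looks the same as before, so it confirms nothing.
- **Stylus:** It is back upright in the grey stand with its collar seated, 1 to 2 mm from where it stood at the start.
- **Bystanders:** The jar and tape measured within 0.5 mm of where they were. I checked the calculator only by eye, and it had not moved.

Three things did not go quite as expected:
- **Click force:** It fell gradually, from about 11 to 7 N, rather than dropping sharply to a third. I judged the click from the visible kink and the handle springing back.
- **Tool tilt:** The push on the wrench left the tool tilted about 8°. I allowed for it in the stylus moves.
- **Seating force:** Putting the stylus back briefly pressed its collar onto the stand with up to 39 N upward, about 41 N counting the sideways part. This load came through the gripped stylus, not the gripper's body.

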